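# Turn the utensil carousel to the front and put the tongs away

## Task

First turn the revolving carousel so that its long white tray faces front, squarely in line with the pointer that sticks out of the carousel's fixed base. Then put the tongs that are ratcheted shut into that tray, lying flat on its floor, and put the two tongs whose jaws stand open into the grey washing-up tub; leave the tray lined up with the pointer and do not disturb the other things on the table.

Things in the scene. Friction and masses are not known exactly. Their poses are not given: they have to be found in the camera images.
- stand: Fixed round black base of the carousel, 240 mm across, 18 mm high. Origin: on the table, on the carousel's vertical axis. A white pointer, 8 mm high and 24 mm wide, sticks out from it along its -x axis (towards the robot's side, the front), to 232 mm from the axis, beyond the disc's edge.
- pointer (a point): On top of the pointer, near its end: 225 mm from the carousel's axis, 8 mm above the table.
- carousel (a joint): Turn of the carousel about its vertical axis, rad, counter-clockwise seen from above, relative to the base; no end stops. At 0 or any whole turn (6.283) the tray is in line with the pointer. At 0 the six rim studs stand at 30, 90, 150, 210, 270 and 330 degrees counter-clockwise from the base's x axis (tray and pointer at 180). It stays where it is left.
- stud (a point): Outer end of one of six equal wooden studs that stick out level from the disc's rim to push it by (the one at 210 degrees at joint value 0): 14 mm thick, from 163 to 210 mm from the axis, centre line 31 mm above the table; this point 205 mm out. A sideways push of 1 to 2 N on a stud turns the carousel.
- disc (a point): Centre of the top of the carousel's wooden disc, 40 mm above the table; disc 326 mm across, 18 mm thick. Also fixed on it, on the side away from the tray, are a lidded white butter dish (92 mm across, top 84 mm above the table) and a flat round steel tin (100 mm across, top 78 mm).
- tray (a point): Centre of the floor of the white tray that is fixed on the disc, 83 mm from the axis, 43 mm above the table. The tray is 100 mm (radial, this point's x) by 180 mm (this point's y), walls 3 mm thick, rim 23 mm above its floor (66 mm above the table). This point's frame turns with the tray.
- tray_front (a point): Middle of the tray's outer long wall's top, 133 mm from the axis, 66 mm above the table: the point to bring over the pointer.
- shut_tongs: Steel scissor tongs, 160 mm long, about 130 g, lying flat: two bars cross at a dark square pivot block 32 mm long (x), 30 mm wide (y), 36 mm high, the place to grip (across y). Loops at -x, jaws at +x. Ratchet-locked: bars do not move. Origin: centre of the block's underside. Ratcheted shut: slim, bars nearly parallel, about 50 mm wide.
- open_tongs_a: Tongs like shut_tongs, same block and origin, but ratcheted open: an X about 92 mm wide over the loops and 80 mm over the jaws.
- open_tongs_b: Second pair of open tongs, the same as open_tongs_a.
- tub: Fixed grey washing-up tub, open on top, 250 mm (its x) by 210 mm (its y), 70 mm high, walls and floor 5 mm. Origin: centre of its underside. Both open tongs fit side by side, lying along its y about 105 mm apart.
- wooden_spoon: Wooden spoon, 200 mm, lying; bystander. Origin near its middle, on the table.
- spatula: Spatula, 200 mm, lying; bystander. Origin near its middle, on the table.
- jar: Glass jar with steel lid, 70 mm across, 110 mm high, standing; bystander. Origin: centre of its underside.
- salt: Metal can, 66 mm across, 120 mm high, standing; bystander. Origin: centre of its underside.
- mug: White mug, 80 mm across, 90 mm high; bystander. Origin: centre of its underside.
There are look-alikes about, which are no part of the job. Leave any brown look-alike of the shut_tongs alone.

How it is judged:
By the outcome, as a careful person would: the job done as asked, in the order asked, and still so for the second after the job is handed in, with the robot touching nothing.
It also fails if it takes over 72 s, if anything falls off the work surface, if the arm or the gripper's body presses on something with over 40 N, if the wrist force passes 120 N, or if a joint passes its speed limit or range.

## Robot

A 6-joint arm with a two-finger parallel gripper is mounted at the origin on the work surface. World frame = base frame: x ahead of the robot, y to its left, z up, the work surface at z = 0. Lengths are in mm, angles in rad, forces in N, time in s.
With the tool pointing down it reaches from about 350 to 725 mm from the base axis. Payload 4.3 kg.
Tool frame: the origin (TCP) lies where the fingers leave the gripper's body, on its centre line; the fingertips stand 73 mm ahead of it and the grasp point (between the pads) lies 54 mm ahead of it; z points along the fingers, y is the direction in which the jaws open and shut (so a half turn about z gives the same grasp; the last joint's range is limited). The gripper opens to 85 mm and grips with 20 to 120 N. Pads are 22 mm wide; open, the fingers measure 114 mm over their backs; the gripper's body (76 mm by 85 mm) begins 54 mm behind the grasp point. The pads swing forward as they close: fully open they stand 13 mm farther back than shut.
Start: joints at [1.063, 0.377, 0.081, 1.274, 0, 1.46], TCP at [222.757, 530.13, 303.929] pointing down, gripper open.
Joint ranges: [-2.72, 2.72], [-0.84, 1.66], [-1.02, 1.22], [-1.77, 2.12], [-1.37, 1.28], [-3.14, 3.14]. Speed limits (rad/s): [2.57, 2.57, 3.14, 3.14, 3.14, 3.14].

## Interface

Orientations are given as a unit quaternion [w, x, y, z].
In Python, from cell import readout, grab_frame, camera_info, ticket, recognise gives the robot as it stands.
- The arm moves only by the tool servo_tool, never from a script. Its argument "increments" is a list of rows, each an object of numbers: "dx", "dy", "dz": the shift along the tool's x, y, z in m; "wx", "wy", "wz": the turn, a rotation vector about the tool's x, y, z in rad; "claw": the finger opening in m, from 0 to 0.0854. In form: [{"dx": .., "dy": .., "dz": .., "wx": .., "wy": .., "wz": .., "claw": ..}, ...]. A call has 1 to 10 rows; each row is the pose to reach, as a shift and turn from the pose commanded when the call began, along the tool's axes at that moment; what a row does not reach only later rows make up. A row lasts 1/10 s, in which the tool goes at most 50 mm and 8.59 degrees, less where a joint would pass 70% of its speed; a pose out of reach is approached as far as the arm can. A call with a gripper value outside its range is refused whole. The fingers move at their own pace and stop on an object; "squeeze" is the grip in N (left out, the last holds). Time passes only in rows, so rows that repeat a pose let the fingers close. It gives the time, the measured TCP pose, the force and the opening at its end, in the units of the state.
- readout.read_state(): the state, without advancing time (a new reading comes with each control period).
- grab_frame(name): name is "scene" or "top" or "wrist"; returns (picture, depth): 400x640x3 uint8, red, green, blue; 400x640 float32, mm along the optical axis (not along the pixel's ray), 0 where there is no reading.
- camera_info(name): a dict with "fovy" (degrees; the focal length in pixels is half the picture's height over the tangent of half this angle, whatever the lens; pixels are square), "cx", "cy" (the principal point, pixels), "position" and "rotation" of the camera in the world. Camera axes: x right, y up, looking along -z (the intrinsics and any distortion apply to the point x, -y, -z); pixel columns grow to the right and rows downward; lengths in mm; the calibration is good to about 2 mm. A picture is of the moment at which its call begins: read the wrist's pose just before it. camera_info takes no time and is no camera call; for the wrist camera it gives the pose at the moment of the call.
- ticket.close_job(): hands the job in, once; it reports no verdict.
Trained networks look in the newest picture that a camera, given by its name, has taken for a name from the list of things; names that differ only in an ending like _2 or _b are one class to them, and where a whole thing is asked for, a point or a joint stands for the part that bears it (a point fixed in the world has none). Each returns a list of dicts, best first, with "p" (0 to 1); they miss things now and then, are a little off and sometimes report something else, mostly with a low value. They report only what shows in the picture. A call takes as long as a camera call. They do not tell look-alikes from the thing itself.
- recognise(camera, query): "rect" ([centre column, centre row, width, height] in pixels, round what is visible of it).
The state is a dict: "clock": time; "joint_pos": joint angles; "qd": joint speeds; "effort": joint torques, N m; "tool_pos": TCP position; "eef_rot": TCP orientation; "contact_force": force on the tool from outside, world axes, zero at the start; "torque": the same for the moment, N m; "gripper_width": finger opening in mm.
Only numpy, scipy, OpenCV 4.12 (cv2) and the standard library are available. Lean on these libraries where they do the work, as an engineer would, in place of code of your own. Each camera call takes 0.05 s, during which the arm holds its last target. There are 200 camera calls.

## Working session

There is one attempt and no reset: what is moved stays moved. The work goes in short steps, Python scripts to look and compute and a tool call to move; the robot and the scene stay as the last step left them, time stands still between calls to the robot, and variables do not carry over. Pictures are saved under pics/ and viewed, about 8 in all and at most 12, crops included, and the job is handed in when it is done.

Besides the shell and the picture viewer there is one more tool, called after "Call:" by a JSON object that holds its "op" and its "data", one argument or row to a line. servo_tool: Moves the arm, as the interface text tells. Its arguments: {"type":"object","properties":{"increments":{"type":"array"},"squeeze":{"type":"number"}},"required":["increments"]}

```bash
ls; mkdir -p pics; cat > h.py <<'E'
import numpy as np, cv2
from cell import readout, grab_frame, camera_info, ticket, recognise
def K(ci,h=400):
    return h/2/np.tan(np.radians(ci["fovy"])/2)
def save(n,im): cv2.imwrite("pics/"+n+".png",im[:,:,::-1])
def cloud(d,ci):
    f=K(ci); v,u=np.mgrid[0:400,0:640]
    p=np.stack([(u-ci["cx"])/f*d,-(v-ci["cy"])/f*d,-d],-1)
    return p@np.array(ci["rotation"]).T+np.array(ci["position"])
E
python3 - <<'E'
from h import *
s=readout.read_state(); print(s)
for n in("top","scene"):
    im,d=grab_frame(n); ci=camera_info(n); print(n,ci); save(n+"0",im); np.savez("pics/"+n+"0.npz",im=im,d=d)
E
```

```text
pics
{'clock': 0.0, 'joint_pos': array([ 1.06269797e+00,  3.78048502e-01,  7.96433771e-02,  1.27436128e+00,
       -3.44343704e-06,  1.46052101e+00]), 'qd': array([-0.00016844,  0.00215244, -0.0015726 ,  0.0012003 ,  0.00029372,
        0.00012571]), 'effort': array([-1.97342568e-03, -4.63607597e+01,  2.69873804e+01,  2.12142355e-02,
       -2.27834535e-04,  4.31170363e-06]), 'tool_pos': array([222.50513968, 529.67455709, 302.97578072]), 'eef_rot': array([-2.98091727e-04,  1.97602336e-01,  9.80281769e-01, -9.38853846e-04]), 'contact_force': array([-0.31311767,  0.7983926 , -0.0319746 ]), 'torque': array([-0.02375896, -0.00043051, -0.02130456]), 'gripper_width': 85.56619348901273}
top {'fovy': 57.54986670095878, 'cx': 315.821431202955, 'cy': 201.63916204673902, 'position': array([ 375.24864839,  -69.34012252, 1344.70493795]), 'rotation': array([-0.70550455, -0.02324218,  0.03392488,  0.7075113 ])}
scene {'fovy': 54.38818157821215, 'cx': 320.1114219183713, 'cy': 200.14911657454775, 'position': array([1125.74071905,  -98.33810736, 1170.28188131]), 'rotation': array([0.69832257, 0.18679636, 0.17474759, 0.66851776])}
```

View pics/top0.png

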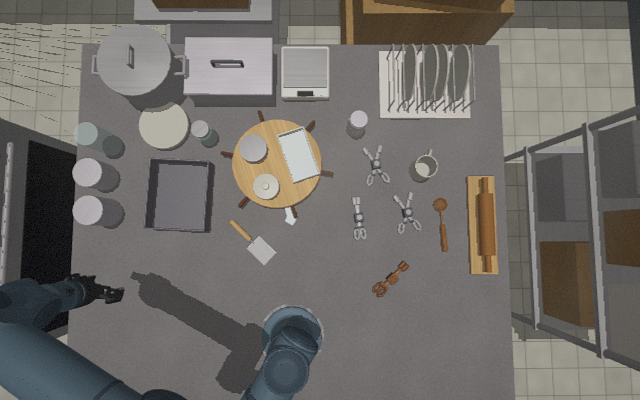

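View pics/scene0.png

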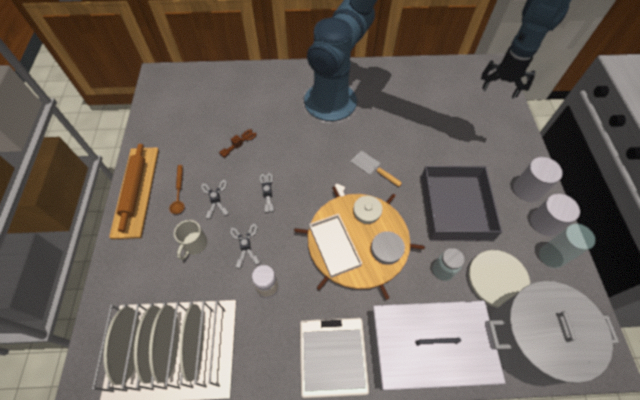

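```bash
cat >> h.py <<'E'
from scipy.spatial.transform import Rotation as R
def rot(q): return R.from_quat([q[1],q[2],q[3],q[0]]).as_matrix()
def cloud(d,ci):
    f=K(ci); v,u=np.mgrid[0:400,0:640]
    p=np.stack([(u-ci["cx"])/f*d,-(v-ci["cy"])/f*d,-d],-1)
    return p@rot(ci["rotation"]).T+np.array(ci["position"])
E
python3 - <<'E'
from h import *
D=np.load("pics/top0.npz");ci=camera_info("top");P=cloud(D["d"],ci);im=D["im"]
for n,(u,v) in dict(table=(320,260),pivS=(360,218),pivA=(376,163),pivB=(407,212),disc=(277,175),tray=(299,155),butter=(266,186),tin=(253,149),pointer=(290,217),tub=(180,195),jar=(201,130),salt=(358,118),mug=(424,165)).items():
    print(n,P[v,u].round(0))
# disc: z 35..43
m=(abs(P[...,2]-40)<5)&(np.hypot(P[...,0]-520,P[...,1]-20)<230)
c=(m*255).astype(np.uint8); q=P[m]; 
# wooden fit circle on convex hull w/ min enclosing incl. studs excluded by opening
c2=cv2.morphologyEx(c,cv2.MORPH_OPEN,np.ones((9,9)))
q=P[c2>0][:,:2].astype(np.float32); print("disc circle",cv2.minEnclosingCircle(q),len(q))
def box(name,zlo,zhi,cx,cy,r):
    m=(P[...,2]>zlo)&(P[...,2]<zhi)&(np.hypot(P[...,0]-cx,P[...,1]-cy)<r)
    q=P[m][:,:2].astype(np.float32); print(name,cv2.minAreaRect(q),len(q))
    return q
t=P[155,299]; box("trayrim",57,72,t[0],t[1],115)
t=P[195,180]; box("tub",60,80,t[0],t[1],175)
for u,v in((360,218),(376,163),(407,212)):
    t=P[v,u]; m=(P[...,2]>22)&(P[...,2]<50)&(np.hypot(P[...,0]-t[0],P[...,1]-t[1])<40); print("block",P[m].mean(0),m.sum())
    m=(P[...,2]>6)&(P[...,2]<60)&(np.hypot(P[...,0]-t[0],P[...,1]-t[1])<95); q=P[m][:,:2].astype(np.float32);print(" all",cv2.minAreaRect(q),q.mean(0))
a=cv2.resize(im[90:290,215:455],None,fx=3.3,fy=3,interpolation=cv2.INTER_CUBIC)
a=cv2.resize(im[100:250,220:440],None,fx=3.6,fy=3.6,interpolation=cv2.INTER_CUBIC);save("crop0",a)
E
```

```text
table [ 270. -104.    1.]
pivS [ 422. -248.   37.]
pivA [ 621. -308.   40.]
pivB [ 443. -418.   38.]
disc [577.  50.  43.]
tray [650. -29.  44.]
butter [533.  85.  81.]
tin [665. 132.  77.]
pointer [427.   5.   9.]
tub [509. 408.  10.]
jar [723. 306. 110.]
salt [ 764. -234.  119.]
mug [ 620. -493.    9.]
disc circle ((561.2219848632812, 16.275609970092773), 80.0422592163086) 254
trayrim ((650.6013793945312, -24.44664764404297), (181.07965087890625, 99.87361907958984), 19.008256912231445) 162
tub ((507.693359375, 401.3799743652344), (213.90301513671875, 250.7488555908203), 87.20008087158203) 503
block [ 425.96364325 -241.66657092   36.76882011] 77
 all ((425.59356689453125, -246.51287841796875), (163.55975341796875, 166.358642578125), 50.951812744140625) [ 419.91214 -242.88521]
block [ 621.12533788 -307.14864149   35.83414369] 80
 all ((617.75, -307.3902893066406), (157.93077087402344, 146.75332641601562), 47.953487396240234) [ 617.62646 -309.10272]
block [ 444.45721902 -418.60362041   36.40586709] 82
 all ((444.53277587890625, -415.3001708984375), (182.80386352539062, 156.43441772460938), 40.68205261230469) [ 440.59787 -420.85498]
```

View pics/crop0.png

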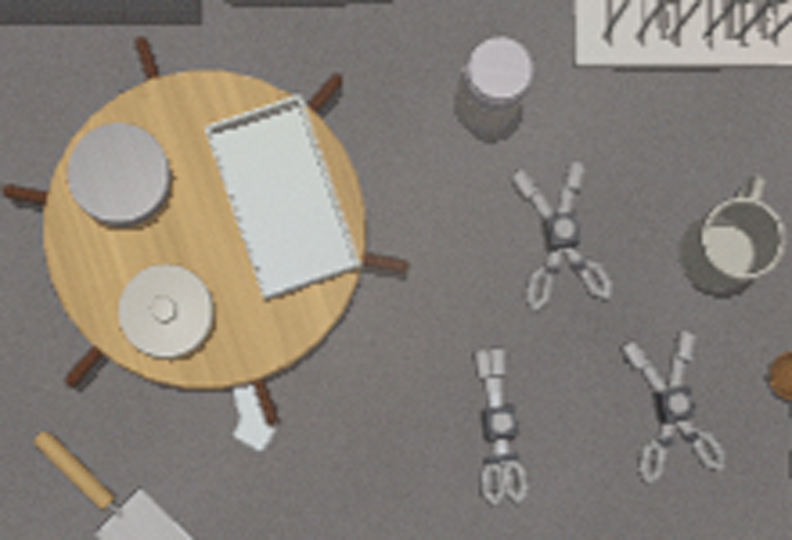

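```bash
python3 - <<'E'
from h import *
from scipy.optimize import least_squares
for cam in("top","scene"):
    D=np.load(f"pics/{cam}0.npz");ci=camera_info(cam);P=cloud(D["d"],ci);im=D["im"]
    f=K(ci);Rm=rot(ci["rotation"]);C=np.array(ci["position"])
    def atz(uv,z):
        uv=np.atleast_2d(uv).astype(float); r=np.stack([(uv[:,0]-ci["cx"])/f,-(uv[:,1]-ci["cy"])/f,-np.ones(len(uv))],1)@Rm.T
        return C+r*((z-C[2])/r[:,2])[:,None]
    hsv=cv2.cvtColor(im,cv2.COLOR_RGB2HSV)
    near=np.hypot(P[...,0]-624,P[...,1]-54)<240
    wood=((hsv[...,0]>10)&(hsv[...,0]<25)&(hsv[...,1]>70)&(hsv[...,2]>120)&near&(P[...,2]>25)).astype(np.uint8)
    v,u=np.nonzero(wood); hull=cv2.convexHull(np.stack([u,v],1).astype(np.int32))[:,0]
    # dense hull contour at z=40
    q=atz(hull,40)[:,:2]
    s=least_squares(lambda p:np.hypot(q[:,0]-p[0],q[:,1]-p[1])-p[2],[624,54,163],loss="soft_l1",f_scale=2).x
    print(cam,"disc",s)
    rr=np.hypot(P[...,0]-s[0],P[...,1]-s[1])
    Q=atz(np.stack(np.meshgrid(np.arange(640),np.arange(400)),-1).reshape(-1,2),31).reshape(400,640,3)
    r31=np.hypot(Q[...,0]-s[0],Q[...,1]-s[1]);
    st=(r31>172)&(r31<212)&(hsv[...,1]>90)&(hsv[...,2]<130)
    n,l,stt,cen=cv2.connectedComponentsWithStats(st.astype(np.uint8))
    for i in range(1,n):
        if stt[i,4]>8:
            w=Q[l==i].mean(0); print(" stud",np.degrees(np.arctan2(w[1]-s[1],w[0]-s[0])).round(1),np.hypot(*(w[:2]-s[:2])).round(0),stt[i,4])
    Q8=atz(np.stack(np.meshgrid(np.arange(640),np.arange(400)),-1).reshape(-1,2),8).reshape(400,640,3)
    r8=np.hypot(Q8[...,0]-s[0],Q8[...,1]-s[1]);a8=np.degrees(np.arctan2(Q8[...,1]-s[1],Q8[...,0]-s[0]))%360
    wh=(r8>185)&(r8<240)&(hsv[...,1]<40)&(hsv[...,2]>170)&(abs(a8-194)<20)
    w=Q8[wh].mean(0);print(" pointer",np.degrees(np.arctan2(w[1]-s[1],w[0]-s[0])),np.hypot(*(w[:2]-s[:2])),wh.sum(), Q8[wh].min(0),Q8[wh].max(0))
E
```

```text
top disc [622.09258691  53.07304032 161.33341133]
 stud 18.8 190.0 26
 stud -40.9 190.0 27
 stud 78.8 189.0 30
 stud -100.6 185.0 9
 stud 139.1 188.0 30
 stud -160.5 190.0 25
 pointer -166.63922389873133 206.49780266398562 80 [401.62342624 -13.19190772   8.        ] [441.95603995  23.4138566    8.        ]
scene disc [626.63928199  52.60330891 162.17841964]
 stud -160.8 190.0 25
 stud 139.8 190.0 31
 stud -101.8 189.0 37
 stud 80.0 189.0 39
 stud -41.5 188.0 36
 stud 19.2 187.0 43
 pointer -168.12094297286092 209.38970708507065 71 [402.24320986  -6.8664333    8.        ] [444.18743045  24.12537454   8.        ]
```

```bash
cat >> h.py <<'E'
def go(x,y,z,yaw,s=None):
    "print tool-frame delta to reach TCP (mm), tool pointing down, jaw axis at yaw deg"
    s=s or readout.read_state(); T=rot(s["eef_rot"])
    yw=np.radians(yaw); Yt=np.array([np.cos(yw),np.sin(yw),0]); Z=np.array([0,0,-1.]); G=np.stack([np.cross(Yt,Z),Yt,Z],1)
    d=T.T@(np.array([x,y,z])-s["tool_pos"])/1000; w=R.from_matrix(T.T@G).as_rotvec()
    print("at",s["tool_pos"].round(1),"t",round(s["clock"],2),"d",d.round(4),"w",w.round(4))
E
python3 -c "
from h import *
go(588,-132,180,169.1)"
```

```text
at [222.5 529.7 303. ] t 0.1 d [-0.5933 -0.4682  0.1238] w [-1.2000e-03 -1.8000e-03 -1.7784e+00]
```

Call:
{"op": "servo_tool", "data": {
  "increments": [
    {"dx":-0.3,"dy":-0.24,"dz":0.05,"wz":-0.9},
    {"dx":-0.3,"dy":-0.24,"dz":0.05,"wz":-0.9},
    {"dx":-0.3,"dy":-0.24,"dz":0.05,"wz":-0.9},
    {"dx":-0.3,"dy":-0.24,"dz":0.05,"wz":-0.9},
    {"dx":-0.593,"dy":-0.468,"dz":0.124,"wz":-1.778},
    {"dx":-0.593,"dy":-0.468,"dz":0.124,"wz":-1.778},
    {"dx":-0.593,"dy":-0.468,"dz":0.124,"wz":-1.778},
    {"dx":-0.593,"dy":-0.468,"dz":0.124,"wz":-1.778},
    {"dx":-0.593,"dy":-0.468,"dz":0.124,"wz":-1.778},
    {"dx":-0.593,"dy":-0.468,"dz":0.124,"wz":-1.778}
  ]
}}

```text
invalid input at $.increments[0]: expected keys dx, dy, dz, wx, wy, wz, claw
```

```bash
python3 -c "
from h import *
go(588,-132,180,169.1);print(readout.read_state()['joint_pos'])"
```

```text
at [222.5 529.7 303. ] t 0.1 d [-0.5933 -0.4682  0.1238] w [-1.2000e-03 -1.8000e-03 -1.7784e+00]
[ 1.06267915e+00  3.78016786e-01  7.97681982e-02  1.27440913e+00
 -1.19307682e-05  1.46050095e+00]
```

Call:
{"op": "servo_tool", "data": {
  "increments": [
    {"dx":-0.593,"dy":-0.468,"dz":0.124,"wx":0,"wy":0,"wz":-1.778,"claw":0.06},
    {"dx":-0.593,"dy":-0.468,"dz":0.124,"wx":0,"wy":0,"wz":-1.778,"claw":0.06},
    {"dx":-0.593,"dy":-0.468,"dz":0.124,"wx":0,"wy":0,"wz":-1.778,"claw":0.06},
    {"dx":-0.593,"dy":-0.468,"dz":0.124,"wx":0,"wy":0,"wz":-1.778,"claw":0.06},
    {"dx":-0.593,"dy":-0.468,"dz":0.124,"wx":0,"wy":0,"wz":-1.778,"claw":0.06},
    {"dx":-0.593,"dy":-0.468,"dz":0.124,"wx":0,"wy":0,"wz":-1.778,"claw":0.06},
    {"dx":-0.593,"dy":-0.468,"dz":0.124,"wx":0,"wy":0,"wz":-1.778,"claw":0.06},
    {"dx":-0.593,"dy":-0.468,"dz":0.124,"wx":0,"wy":0,"wz":-1.778,"claw":0.06},
    {"dx":-0.593,"dy":-0.468,"dz":0.124,"wx":0,"wy":0,"wz":-1.778,"claw":0.06},
    {"dx":-0.593,"dy":-0.468,"dz":0.124,"wx":0,"wy":0,"wz":-1.778,"claw":0.06}
  ]
}}

```text
clock: 1.1
tool_pos: [436.1, 147.0, 231.8]
eef_rot: [-0.0, -0.451, 0.893, 0.0]
contact_force: [-0.2, 0.1, 0.2]
gripper_width: 59.8
```

```bash
python3 -c "
from h import *
go(588,-132,180,169.1);print(readout.read_state()['joint_pos'])"
```

```text
at [436.1 147.  231.8] t 1.1 d [ 0.1342 -0.2879  0.0517] w [ 5.000e-04 -1.000e-04 -4.458e-01]
[ 1.87051189e-01  1.85624069e-01 -3.71369531e-01  1.01421627e+00
  1.98636767e-04 -7.47707576e-01]
```

Call:
{"op": "servo_tool", "data": {
  "increments": [
    {"dx":0.134,"dy":-0.288,"dz":0.052,"wx":0,"wy":0,"wz":-0.446,"claw":0.06},
    {"dx":0.134,"dy":-0.288,"dz":0.052,"wx":0,"wy":0,"wz":-0.446,"claw":0.06},
    {"dx":0.134,"dy":-0.288,"dz":0.052,"wx":0,"wy":0,"wz":-0.446,"claw":0.06},
    {"dx":0.134,"dy":-0.288,"dz":0.052,"wx":0,"wy":0,"wz":-0.446,"claw":0.06},
    {"dx":0.134,"dy":-0.288,"dz":0.052,"wx":0,"wy":0,"wz":-0.446,"claw":0.06},
    {"dx":0.134,"dy":-0.288,"dz":0.052,"wx":0,"wy":0,"wz":-0.446,"claw":0.06},
    {"dx":0.134,"dy":-0.288,"dz":0.052,"wx":0,"wy":0,"wz":-0.446,"claw":0.06},
    {"dx":0.134,"dy":-0.288,"dz":0.052,"wx":0,"wy":0,"wz":-0.446,"claw":0.06}
  ]
}}

```text
clock: 1.9
tool_pos: [587.8, -135.4, 178.6]
eef_rot: [-0.0, -0.633, 0.774, -0.0]
contact_force: [-0.4, 0.8, 0.3]
gripper_width: 59.9
```

```bash
python3 - <<'E'
from h import *
go(588.4,-131.6,86,169.1)
im,d=grab_frame("wrist");ci=camera_info("wrist");print(ci);save("w1",im);np.savez("pics/w1.npz",im=im,d=d)
P=cloud(d,ci);hsv=cv2.cvtColor(im,cv2.COLOR_RGB2HSV)
m=(abs(P[...,2]-38)<5)&(np.hypot(P[...,0]-624,P[...,1]-53)>168)&(np.hypot(P[...,0]-624,P[...,1]-53)<220)
q=P[m];print(m.sum(),q.mean(0)if m.any()else 0,q.min(0),q.max(0))
E
```

```text
at [ 587.8 -135.4  178.6] t 1.9 d [-0.0039  0.0002  0.0926] w [-0.0003 -0.0012 -0.0104]
{'fovy': 60.97119484285383, 'cx': 315.5558157701268, 'cy': 198.60362696601624, 'position': array([ 571.51446093, -209.39869239,  249.16575564]), 'rotation': array([ 0.0977637 , -0.01460614, -0.152646  ,  0.98332503])}
1897 [584.26908164 -94.05867528  36.84678448] [ 424.64851024 -151.16796946   33.012361  ] [780.94527255  -3.58469849  40.09406401]
```

View pics/w1.png

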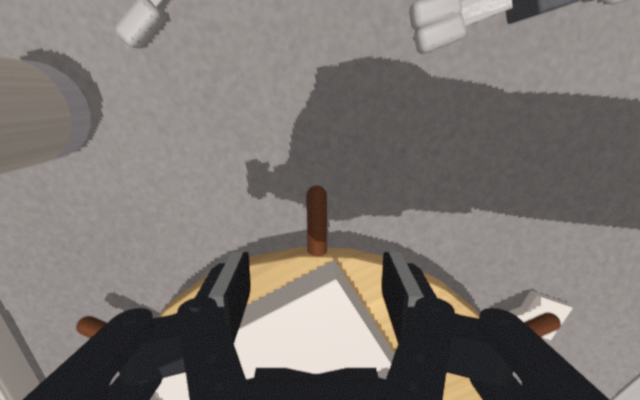

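Call:
{"op": "servo_tool", "data": {
  "increments": [
    {"dx":-0.003,"dy":0,"dz":0.045,"wx":0,"wy":0,"wz":-0.01,"claw":0.06},
    {"dx":-0.003,"dy":0,"dz":0.092,"wx":0,"wy":0,"wz":-0.01,"claw":0.06},
    {"dx":-0.003,"dy":0,"dz":0.092,"wx":0,"wy":0,"wz":-0.01,"claw":0.06},
    {"dx":-0.003,"dy":0,"dz":0.092,"wx":0,"wy":0,"wz":-0.01,"claw":0.0},
    {"dx":-0.003,"dy":0,"dz":0.092,"wx":0,"wy":0,"wz":-0.01,"claw":0.0},
    {"dx":-0.003,"dy":0,"dz":0.092,"wx":0,"wy":0,"wz":-0.01,"claw":0.0},
    {"dx":-0.003,"dy":0,"dz":0.092,"wx":0,"wy":0,"wz":-0.01,"claw":0.0},
    {"dx":-0.003,"dy":0,"dz":0.092,"wx":0,"wy":0,"wz":-0.01,"claw":0.0},
    {"dx":-0.003,"dy":0,"dz":0.092,"wx":0,"wy":0,"wz":-0.01,"claw":0.0},
    {"dx":-0.003,"dy":0,"dz":0.092,"wx":0,"wy":0,"wz":-0.01,"claw":0.0}
  ],
  "squeeze": 20
}}

```text
clock: 2.95
tool_pos: [588.9, -128.5, 91.2]
eef_rot: [0.002, -0.639, 0.77, -0.002]
contact_force: [-0.3, 1.7, 8.2]
gripper_width: 13.1
```

```bash
cat >> h.py <<'E'
def arc(total,n,ax=(624,53)):
    "tool-frame rows for turning about ax by total deg in n rows"
    s=readout.read_state();T=rot(s["eef_rot"]);p=s["tool_pos"];c=np.array([*ax,p[2]])
    print(s["contact_force"],s["gripper_width"],p,np.hypot(*(p-c)[:2]),np.degrees(np.arctan2(*(p-c)[1::-1])))
    for k in range(1,n+1):
        a=total*k/n; d=T.T@(c+R.from_euler("z",a,degrees=True).as_matrix()@(p-c)-p)/1000
        print(k,d.round(4),"wz",round(-np.radians(a),4))
E
python3 -c "
from h import *
arc(-48,9)"
```

```text
[-0.28781216  1.706232    8.22092658] 13.060343109437461 [ 588.91664136 -128.47519281   91.17417877] 184.835298737115 -100.94162379656169
1 [-0.0009  0.0172 -0.0001] wz 0.0931
2 [-0.0034  0.0342 -0.0002] wz 0.1862
3 [-0.0074  0.0509 -0.0003] wz 0.2793
4 [-0.013   0.0672 -0.0003] wz 0.3723
5 [-0.0201  0.0828 -0.0004] wz 0.4654
6 [-0.0286  0.0978 -0.0005] wz 0.5585
7 [-0.0385  0.1119 -0.0006] wz 0.6516
8 [-0.0496  0.125  -0.0006] wz 0.7447
9 [-0.0619  0.137  -0.0007] wz 0.8378
```

Call:
{"op": "servo_tool", "data": {
  "increments": [
    {"dx":-0.001,"dy":0.017,"dz":-0.003,"wx":0,"wy":0,"wz":0.093,"claw":0.0},
    {"dx":-0.0034,"dy":0.034,"dz":-0.003,"wx":0,"wy":0,"wz":0.186,"claw":0.0},
    {"dx":-0.0074,"dy":0.051,"dz":-0.003,"wx":0,"wy":0,"wz":0.279,"claw":0.0},
    {"dx":-0.013,"dy":0.067,"dz":-0.003,"wx":0,"wy":0,"wz":0.372,"claw":0.0},
    {"dx":-0.02,"dy":0.083,"dz":-0.003,"wx":0,"wy":0,"wz":0.465,"claw":0.0},
    {"dx":-0.0286,"dy":0.098,"dz":-0.003,"wx":0,"wy":0,"wz":0.5585,"claw":0.0},
    {"dx":-0.0385,"dy":0.112,"dz":-0.003,"wx":0,"wy":0,"wz":0.652,"claw":0.0},
    {"dx":-0.0496,"dy":0.125,"dz":-0.003,"wx":0,"wy":0,"wz":0.745,"claw":0.0},
    {"dx":-0.062,"dy":0.137,"dz":-0.003,"wx":0,"wy":0,"wz":0.838,"claw":0.0},
    {"dx":-0.062,"dy":0.137,"dz":-0.003,"wx":0,"wy":0,"wz":0.838,"claw":0.0}
  ]
}}

```text
clock: 3.95
tool_pos: [463.9, -40.0, 91.6]
eef_rot: [0.001, -0.27, 0.963, 0.001]
contact_force: [4.4, 2.8, -10.9]
gripper_width: 12.9
```

```bash
python3 -c "
from h import *
arc(-47,9)"
```

```text
[  4.39093283   2.7784824  -10.9078213 ] 12.934849563070479 [463.8654624  -39.95229549  91.56513456] 185.1572287813154 -149.86638804621774
1 [-0.0011  0.0168  0.    ] wz 0.0911
2 [-0.0038  0.0335  0.0001] wz 0.1823
3 [-0.0079  0.0498  0.0001] wz 0.2734
4 [-0.0136  0.0657  0.0001] wz 0.3646
5 [-0.0206  0.0811  0.0002] wz 0.4557
6 [-0.029   0.0957  0.0002] wz 0.5469
7 [-0.0388  0.1095  0.0003] wz 0.638
8 [-0.0497  0.1223  0.0003] wz 0.7292
9 [-0.0617  0.1341  0.0004] wz 0.8203
```

Call:
{"op": "servo_tool", "data": {
  "increments": [
    {"dx":-0.001,"dy":0.017,"dz":0.002,"wx":0,"wy":0,"wz":0.091,"claw":0.0},
    {"dx":-0.0038,"dy":0.0335,"dz":0.002,"wx":0,"wy":0,"wz":0.182,"claw":0.0},
    {"dx":-0.008,"dy":0.05,"dz":0.002,"wx":0,"wy":0,"wz":0.273,"claw":0.0},
    {"dx":-0.0136,"dy":0.066,"dz":0.002,"wx":0,"wy":0,"wz":0.365,"claw":0.0},
    {"dx":-0.0206,"dy":0.081,"dz":0.002,"wx":0,"wy":0,"wz":0.456,"claw":0.0},
    {"dx":-0.029,"dy":0.096,"dz":0.002,"wx":0,"wy":0,"wz":0.547,"claw":0.0},
    {"dx":-0.039,"dy":0.1095,"dz":0.002,"wx":0,"wy":0,"wz":0.638,"claw":0.0},
    {"dx":-0.05,"dy":0.122,"dz":0.002,"wx":0,"wy":0,"wz":0.729,"claw":0.0},
    {"dx":-0.062,"dy":0.134,"dz":0.002,"wx":0,"wy":0,"wz":0.82,"claw":0.0},
    {"dx":-0.062,"dy":0.134,"dz":0.002,"wx":0,"wy":0,"wz":0.82,"claw":0.0}
  ]
}}

```text
clock: 4.95
tool_pos: [447.2, 106.8, 91.3]
eef_rot: [0.0, 0.136, 0.991, 0.001]
contact_force: [-5.7, 1.3, 14.8]
gripper_width: 12.8
```

```bash
python3 - <<'E'
from h import *
arc(0,1)
for c in("top","scene"):
    im,d=grab_frame(c);save(c+"2",im);np.savez("pics/"+c+"2.npz",im=im,d=d)
    if c=="top": save("crop2",cv2.resize(im[95:275,200:400],None,fx=3.3,fy=3.3,interpolation=cv2.INTER_CUBIC))
E
```

```text
[-5.69575517  1.32069447 14.81423589] 12.771253253856539 [447.19197341 106.80563915  91.32127061] 184.8137578002899 163.07411797964156
1 [0. 0. 0.] wz -0.0
```

View pics/crop2.png

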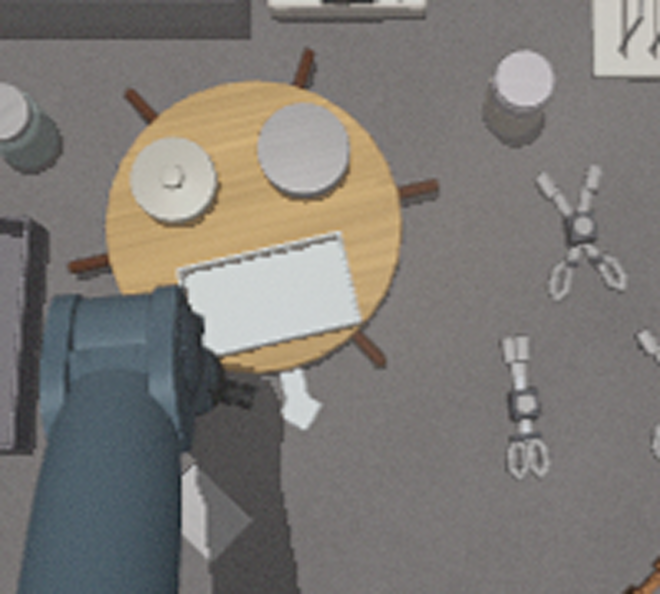

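```bash
cat >> h.py <<'E'
def atz(ci,uv,z):
    f=K(ci);Rm=rot(ci["rotation"]);C=np.array(ci["position"])
    uv=np.atleast_2d(uv).astype(float); r=np.stack([(uv[:,0]-ci["cx"])/f,-(uv[:,1]-ci["cy"])/f,-np.ones(len(uv))],1)@Rm.T
    return C+r*((z-C[2])/r[:,2])[:,None]
def planes(ci,z): return atz(ci,np.stack(np.meshgrid(np.arange(640),np.arange(400)),-1).reshape(-1,2),z).reshape(400,640,3)
def carousel(cam,im,d):
    from scipy.optimize import least_squares
    ci=camera_info(cam);P=cloud(d,ci);hsv=cv2.cvtColor(im,cv2.COLOR_RGB2HSV)
    wood=((hsv[...,0]>10)&(hsv[...,0]<25)&(hsv[...,1]>70)&(hsv[...,2]>120)&(np.hypot(P[...,0]-624,P[...,1]-54)<240)&(P[...,2]>25))
    v,u=np.nonzero(wood); hull=cv2.convexHull(np.stack([u,v],1).astype(np.int32))[:,0]; q=atz(ci,hull,40)[:,:2]
    s=least_squares(lambda p:np.hypot(q[:,0]-p[0],q[:,1]-p[1])-p[2],[624,54,163],loss="soft_l1",f_scale=1.5).x
    Q=planes(ci,31); x,y=Q[...,0]-s[0],Q[...,1]-s[1];r=np.hypot(x,y)
    st=(r>172)&(r<212)&(hsv[...,1]>90)&(hsv[...,2]<130)
    n,l,S,_=cv2.connectedComponentsWithStats(st.astype(np.uint8)); A=[]
    for i in range(1,n):
        if S[i,4]>15: A.append(np.degrees(np.arctan2(y[l==i].mean(),x[l==i].mean()))%360)
    b=[(a-30)%60 for a in A]; print(cam,"axis",s.round(1),"studs",np.round(A,1),"tray mod60",np.round(b,1),np.median(b))
    Q=planes(ci,8);x,y=Q[...,0]-s[0],Q[...,1]-s[1];r=np.hypot(x,y);a=np.degrees(np.arctan2(y,x))%360
    wh=(r>170)&(r<238)&(hsv[...,1]<40)&(hsv[...,2]>165)&(abs(a-193)<13)
    print(" pointer",np.degrees(np.arctan2(y[wh].mean(),x[wh].mean()))%360,"r",r[wh].min(),r[wh].max(),wh.sum(),"lo/hi",a[wh&(r>195)].min(),a[wh&(r>195)].max())
    xy=np.stack([x[wh],y[wh]],1);e=np.linalg.svd(xy-xy.mean(0))[2][0];print(" pointer pca",np.degrees(np.arctan2(e[1],e[0]))%180,xy.mean(0))
    # tray long walls from white pixels at rim/floor
    w=(hsv[...,1]<45)&(hsv[...,2]>150)&(abs(P[...,2]-52)<20)&(np.hypot(P[...,0]-s[0]+81,P[...,1]-s[1]+19)<110)
    w=cv2.morphologyEx(w.astype(np.uint8),cv2.MORPH_OPEN,np.ones((3,3)))
    c=max(cv2.findContours(w,0,1)[0],key=cv2.contourArea)[:,0]; print(" tray",cv2.minAreaRect(atz(ci,c,66)[:,:2].astype(np.float32)))
E
python3 - <<'E'
from h import *
for c in("top","scene"):
    D=np.load(f"pics/{c}2.npz"); carousel(c,D["im"],D["d"])
E
```

```text
top axis [622.7  52.6 161.3] studs [342.9  43.2 283.1 102.9 222.9] tray mod60 [12.9 13.2 13.1 12.9 12.9] 12.902744384288383
 pointer 193.80724125232692 r 170.19395767583094 227.75139436379976 123 lo/hi 188.19218515869687 199.55974404445146
 pointer pca 14.322020521124813 [-193.72312613  -47.60892496]
 tray ((538.3351440429688, 30.21723175048828), (92.12694549560547, 173.5061798095703), 13.09510326385498)
scene axis [626.8  52.8 162.1] studs [163.7 222.7 104.1 282.4  43.8 342.7] tray mod60 [13.7 12.7 14.1 12.4 13.8 12.7] 13.190604667581226
 pointer 193.89035776380675 r 183.64766584725933 234.2784508358866 112 lo/hi 188.4388078002173 200.0710079458886
 pointer pca 12.730407284216467 [-201.93384233  -49.93751076]
 tray ((550.072509765625, 32.96045684814453), (93.92556762695312, 178.5933837890625), 13.062881469726562)
```

Call:
{"op": "servo_tool", "data": {
  "increments": [
    {"dx":0,"dy":-0.0013,"dz":-0.001,"wx":0,"wy":0,"wz":-0.007,"claw":0.0},
    {"dx":0,"dy":-0.0026,"dz":-0.001,"wx":0,"wy":0,"wz":-0.014,"claw":0.0},
    {"dx":0,"dy":-0.0026,"dz":-0.001,"wx":0,"wy":0,"wz":-0.014,"claw":0.0},
    {"dx":0,"dy":-0.0026,"dz":-0.001,"wx":0,"wy":0,"wz":-0.014,"claw":0.0},
    {"dx":0,"dy":-0.0026,"dz":-0.001,"wx":0,"wy":0,"wz":-0.014,"claw":0.0}
  ]
}}

```text
clock: 5.55
tool_pos: [446.0, 102.5, 91.4]
eef_rot: [-0.0, 0.129, 0.992, 0.001]
contact_force: [-5.1, 1.0, 10.0]
gripper_width: 13.1
```

```bash
python3 - <<'E'
from h import *
arc(0,1)
for c in("top","scene"):
    im,d=grab_frame(c);carousel(c,im,d)
E
```

```text
[-5.13834755  1.01244395  9.96724942] 13.077015212444012 [445.97033064 102.48766808  91.39162215] 184.77984864712525 164.4654376084185
1 [0. 0. 0.] wz -0.0
top axis [622.8  53.  161.5] studs [344.3  44.6 284.4 104.4 224.4] tray mod60 [14.3 14.6 14.4 14.4 14.4] 14.44517414570555
 pointer 194.0268302965859 r 170.11809516347458 227.93974540129187 121 lo/hi 189.30120624953673 199.64774879529776
 pointer pca 16.022259035942284 [-193.28189912  -48.28673707]
 tray ((539.2567749023438, 27.203330993652344), (92.06462097167969, 171.9904327392578), 14.58967113494873)
scene axis [626.7  52.9 162. ] studs [164.9 224.  105.2 283.5  45.  344. ] tray mod60 [14.9 14.  15.2 13.5 15.  14. ] 14.432973657295037
 pointer 194.0146664659195 r 183.59660016154282 235.17923805500328 110 lo/hi 188.94719774518063 200.08780903386386
 pointer pca 15.735832483287817 [-201.67031028  -50.33689151]
 tray ((549.19091796875, 29.900070190429688), (99.04182434082031, 178.07716369628906), 12.860671043395996)
```

Call:
{"op": "servo_tool", "data": {
  "increments": [
    {"dx":0,"dy":0.0013,"dz":0,"wx":0,"wy":0,"wz":0.007,"claw":0.0},
    {"dx":0,"dy":0.0013,"dz":0,"wx":0,"wy":0,"wz":0.007,"claw":0.0},
    {"dx":0,"dy":0.0013,"dz":0,"wx":0,"wy":0,"wz":0.007,"claw":0.04},
    {"dx":0,"dy":0.0013,"dz":0,"wx":0,"wy":0,"wz":0.007,"claw":0.04},
    {"dx":0,"dy":0.0013,"dz":0,"wx":0,"wy":0,"wz":0.007,"claw":0.04},
    {"dx":0,"dy":0.0013,"dz":-0.03,"wx":0,"wy":0,"wz":0.007,"claw":0.04},
    {"dx":0,"dy":0.0013,"dz":-0.07,"wx":0,"wy":0,"wz":0.007,"claw":0.06},
    {"dx":0,"dy":0.0013,"dz":-0.11,"wx":0,"wy":0,"wz":0.007,"claw":0.06}
  ]
}}

```text
clock: 6.45
tool_pos: [446.2, 103.4, 201.1]
eef_rot: [-0.001, 0.132, 0.991, -0.0]
contact_force: [1.3, 0.2, -0.0]
gripper_width: 60.2
```

```bash
python3 - <<'E'
from h import *
for c in("top","scene"):
    im,d=grab_frame(c);carousel(c,im,d)
go(426,-242,220,96)
E
```

```text
top axis [622.5  52.9 161.5] studs [344.   44.  284.3 103.9 224.5] tray mod60 [14.  14.  14.3 13.9 14.5] 14.01617790355499
 pointer 194.2612540776181 r 170.097574334751 227.63683657187295 114 lo/hi 190.28610221580192 199.6428232519955
 pointer pca 17.71999663895687 [-192.64098495  -48.96485883]
 tray ((538.5264282226562, 28.93426513671875), (91.58642578125, 173.7841033935547), 14.149343490600586)
scene axis [627.   52.7 161.9] studs [164.5 223.6 105.1 283.3  44.7 343.7] tray mod60 [14.5 13.6 15.1 13.3 14.7 13.7] 14.09290319551532
 pointer 194.20105087100677 r 184.72783628943253 234.40760426306528 105 lo/hi 189.56545951783085 200.02725077484683
 pointer pca 17.156573131654405 [-201.95582194  -51.10662052]
 tray ((547.8696899414062, 29.598403930664062), (101.75240325927734, 178.07716369628906), 12.860671043395996)
at [450.4 103.8 205.5] t 6.55 d [-0.0673 -0.3401 -0.0151] w [ 0.0018  0.0105 -0.3703]
```

Call:
{"op": "servo_tool", "data": {
  "increments": [
    {"dx":-0.067,"dy":-0.34,"dz":-0.015,"wx":0,"wy":0.01,"wz":-0.37,"claw":0.07},
    {"dx":-0.067,"dy":-0.34,"dz":-0.015,"wx":0,"wy":0.01,"wz":-0.37,"claw":0.07},
    {"dx":-0.067,"dy":-0.34,"dz":-0.015,"wx":0,"wy":0.01,"wz":-0.37,"claw":0.07},
    {"dx":-0.067,"dy":-0.34,"dz":-0.015,"wx":0,"wy":0.01,"wz":-0.37,"claw":0.07},
    {"dx":-0.067,"dy":-0.34,"dz":-0.015,"wx":0,"wy":0.01,"wz":-0.37,"claw":0.07},
    {"dx":-0.067,"dy":-0.34,"dz":-0.015,"wx":0,"wy":0.01,"wz":-0.37,"claw":0.07},
    {"dx":-0.067,"dy":-0.34,"dz":-0.015,"wx":0,"wy":0.01,"wz":-0.37,"claw":0.07},
    {"dx":-0.067,"dy":-0.34,"dz":-0.015,"wx":0,"wy":0.01,"wz":-0.37,"claw":0.07},
    {"dx":-0.067,"dy":-0.34,"dz":-0.015,"wx":0,"wy":0.01,"wz":-0.37,"claw":0.07}
  ]
}}

```text
clock: 7.45
tool_pos: [421.9, -244.4, 214.7]
eef_rot: [-0.005, -0.05, 0.999, 0.001]
contact_force: [-0.5, 0.1, -0.1]
gripper_width: 70.1
```

```bash
cat >> h.py <<'E'
def tongs(name,x,y):
    "measure a pair of tongs near (x,y) in a wrist picture"
    im,d=grab_frame("wrist");ci=camera_info("wrist");save(name,im);P=cloud(d,ci)
    near=np.hypot(P[...,0]-x,P[...,1]-y)
    z0=np.median(P[(near<120)&(P[...,2]<6)&(d>0)][:,2]); m=(near<105)&(P[...,2]>z0+6)&(P[...,2]<50)&(d>0)
    n,l,S,_=cv2.connectedComponentsWithStats(m.astype(np.uint8)); i=max(range(1,n),key=lambda k:S[k,4] if near[l==k].min()<25 else 0)
    q=P[l==i]; top=q[q[:,2]>z0+31]; print("table",z0,"n",len(q),"top z",np.median(top[:,2]))
    br=cv2.minAreaRect(top[:,:2].astype(np.float32)); print("block top rect",br,"mean",top.mean(0))
    c=np.array(br[0]); e=np.linalg.svd(q[:,:2]-q[:,:2].mean(0),full_matrices=False)[2][0]; e=e*np.sign(e[0])
    al=(q[:,:2]-c)@e; ac=(q[:,:2]-c)@np.array([-e[1],e[0]])
    print("axis deg",np.degrees(np.arctan2(e[1],e[0])),"along",al.min(),al.max(),"across",ac.min(),ac.max())
    ends=[q[:,:2][(al<al.min()+40)],q[:,:2][al>al.max()-40]]
    print("minAreaRect",cv2.minAreaRect(q[:,:2].astype(np.float32)))
    return im
E
python3 - <<'E'
from h import *
tongs("w3",426,-243); go(426,-242,91,96)
E
```

```text
table 0.03959712375691993 n 6391 top z 36.371722714335476
block top rect ((426.3825988769531, -242.27667236328125), (31.901933670043945, 29.929080963134766), 6.274172782897949) mean [ 425.20960113 -242.2705353    36.86966616]
axis deg 6.1002876819925085 along -83.9588743254763 75.8775559007128 across -23.7143136354514 23.623706130193757
minAreaRect ((422.4026184082031, -242.9513702392578), (159.774169921875, 47.352264404296875), 5.8976922035217285)
at [ 421.7 -242.5  214.5] t 7.5 d [-0.0056 -0.0003  0.1235] w [ 0.0031 -0.0102 -0.0023]
```

View pics/w3.png

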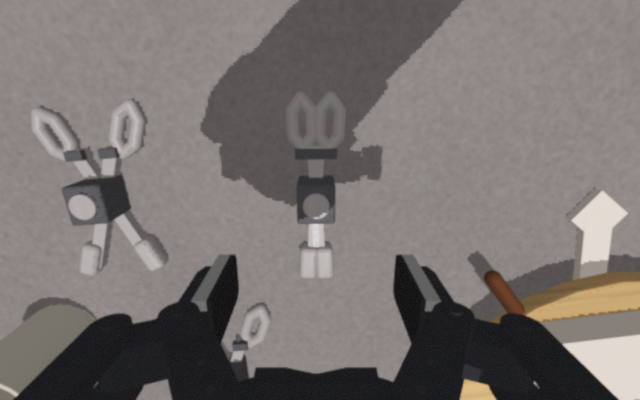

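Call:
{"op": "servo_tool", "data": {
  "increments": [
    {"dx":-0.005,"dy":0,"dz":0.04,"wx":0.002,"wy":-0.01,"wz":0,"claw":0.07},
    {"dx":-0.005,"dy":0,"dz":0.08,"wx":0.002,"wy":-0.01,"wz":0,"claw":0.07},
    {"dx":-0.0055,"dy":0,"dz":0.12,"wx":0.002,"wy":-0.01,"wz":0,"claw":0.07},
    {"dx":-0.0055,"dy":0,"dz":0.1365,"wx":0.002,"wy":-0.01,"wz":0,"claw":0.07},
    {"dx":-0.0055,"dy":0,"dz":0.1365,"wx":0.002,"wy":-0.01,"wz":0,"claw":0.07},
    {"dx":-0.0055,"dy":0,"dz":0.1365,"wx":0.002,"wy":-0.01,"wz":0,"claw":0.01},
    {"dx":-0.0055,"dy":0,"dz":0.1365,"wx":0.002,"wy":-0.01,"wz":0,"claw":0.01},
    {"dx":-0.0055,"dy":0,"dz":0.1365,"wx":0.002,"wy":-0.01,"wz":0,"claw":0.01},
    {"dx":-0.0055,"dy":0,"dz":0.1365,"wx":0.002,"wy":-0.01,"wz":0,"claw":0.01},
    {"dx":-0.0055,"dy":0,"dz":0.1365,"wx":0.002,"wy":-0.01,"wz":0,"claw":0.01}
  ],
  "squeeze": 40
}}

```text
clock: 8.5
tool_pos: [427.5, -242.3, 80.5]
eef_rot: [0.002, -0.052, 0.999, -0.001]
contact_force: [-0.2, 0.3, 7.5]
gripper_width: 29.3
```

```bash
python3 - <<'E'
from h import *
s=readout.read_state();print(s["tool_pos"],s["contact_force"],s["gripper_width"],s["joint_pos"])
g=np.radians(14.2); ax=np.array([624.5,53]); t=ax-83*np.array([np.cos(g),np.sin(g)]); print("tray",t)
for h in (104.2,284.2):
    e=np.array([np.cos(np.radians(h)),np.sin(np.radians(h))]); p=t+4*e; print(h,p); go(p[0],p[1],230,h+90)
E
```

```text
[ 427.51302076 -242.26322553   80.46273592] [-0.17566661  0.2559553   7.52629511] 29.326132464090094 [-6.45039520e-01  4.02985601e-01 -5.16585490e-01  6.47164616e-01
  6.17094707e-04 -7.49544985e-01]
tray [544.03603596  32.63948697]
104.2 [543.05480642  36.51726837]
at [ 427.5 -242.3   80.5] t 8.5 d [-0.1445  0.2649 -0.1497] w [-4.6000e-03  5.0000e-04 -1.7141e+00]
284.2 [545.0172655   28.76170557]
at [ 427.5 -242.3   80.5] t 8.5 d [-0.1456  0.2569 -0.1496] w [5.0000e-04 4.4000e-03 1.4275e+00]
```

Call:
{"op": "servo_tool", "data": {
  "increments": [
    {"dx":0,"dy":0,"dz":-0.04,"wx":0,"wy":0,"wz":0,"claw":0.01},
    {"dx":0,"dy":0,"dz":-0.08,"wx":0,"wy":0,"wz":0.05,"claw":0.01},
    {"dx":-0.02,"dy":0.03,"dz":-0.12,"wx":0,"wy":0,"wz":0.2,"claw":0.01},
    {"dx":-0.04,"dy":0.06,"dz":-0.15,"wx":0,"wy":0,"wz":0.35,"claw":0.01},
    {"dx":-0.06,"dy":0.1,"dz":-0.15,"wx":0,"wy":0,"wz":0.5,"claw":0.01},
    {"dx":-0.08,"dy":0.14,"dz":-0.15,"wx":0,"wy":0,"wz":0.65,"claw":0.01},
    {"dx":-0.1,"dy":0.18,"dz":-0.15,"wx":0,"wy":0,"wz":0.8,"claw":0.01},
    {"dx":-0.12,"dy":0.22,"dz":-0.15,"wx":0,"wy":0,"wz":0.95,"claw":0.01},
    {"dx":-0.135,"dy":0.245,"dz":-0.15,"wx":0,"wy":0,"wz":1.1,"claw":0.01},
    {"dx":-0.145,"dy":0.257,"dz":-0.15,"wx":0,"wy":0,"wz":1.25,"claw":0.01}
  ]
}}

```text
clock: 9.5
tool_pos: [544.0, 32.4, 229.0]
eef_rot: [0.0, 0.512, 0.859, 0.001]
contact_force: [0.3, -1.1, -2.0]
gripper_width: 29.4
```

```bash
python3 - <<'E'
from h import *
go(545,29,230,14.2)
E
```

```text
at [544.   32.4 229. ] t 9.5 d [-0.0035 -0.0007 -0.001 ] w [ 0.0011 -0.0008  0.2478]
```

Call:
{"op": "servo_tool", "data": {
  "increments": [
    {"dx":-0.003,"dy":0,"dz":0,"wx":0,"wy":0,"wz":0.13,"claw":0.01},
    {"dx":-0.003,"dy":0,"dz":0,"wx":0,"wy":0,"wz":0.248,"claw":0.01},
    {"dx":-0.003,"dy":0,"dz":0,"wx":0,"wy":0,"wz":0.248,"claw":0.01},
    {"dx":-0.003,"dy":0,"dz":0,"wx":0,"wy":0,"wz":0.248,"claw":0.01}
  ]
}}

```text
clock: 9.9
tool_pos: [544.8, 26.6, 228.8]
eef_rot: [0.0, 0.612, 0.791, 0.0]
contact_force: [-0.2, 0.4, -1.9]
gripper_width: 29.2
```

```bash
python3 - <<'E'
from h import *
go(545,29,230,14.2)
im,d=grab_frame("wrist");ci=camera_info("wrist");save("w4",im);P=cloud(d,ci)
m=(d>0)&(P[...,2]>56)&(P[...,2]<74)&(np.hypot(P[...,0]-544,P[...,1]-33)<112)
q=P[m]; print(len(q),np.percentile(q[:,2],[5,50,95]),cv2.minAreaRect(q[:,:2].astype(np.float32)))
m=(d>0)&(abs(P[...,2]-40)<9)&(np.hypot(P[...,0]-544,P[...,1]-33)<112);print(P[m].mean(0),m.sum())
# tongs held
m=(d>0)&(P[...,2]>110)&(P[...,2]<190)&(np.hypot(P[...,0]-545,P[...,1]-29)<95)
q=P[m];print("held",q.min(0),q.max(0),len(q))
E
```

```text
at [544.8  26.6 228.8] t 9.9 d [ 0.0022  0.0008 -0.0012] w [ 0.0001 -0.      0.0047]
3728 [57.62209034 65.80452728 67.24701509] ((564.4358520507812, 55.942142486572266), (152.3399658203125, 144.3006591796875), 14.318306922912598)
[560.14367086  60.88419154  41.16150201] 30043
held [503.97463988 -31.18657383 147.93540407] [572.85445131 111.70224105 189.99841823] 23443
```

View pics/w4.png

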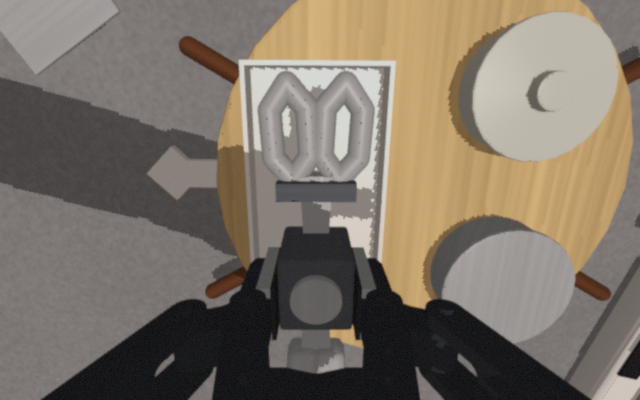

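```bash
python3 - <<'E'
from h import *
ci=camera_info("wrist")
q=atz(ci,[(240,61),(395,62),(248,255),(387,200)],66)[:,:2];print(q.round(1))
a,b=q[0],q[1];w=b-a;print("width",np.hypot(*w),np.degrees(np.arctan2(w[1],w[0])))
n=np.array([w[1],-w[0]])/np.hypot(*w);c=(a+b)/2+90*n;print("center",c, n)
im,d=grab_frame("wrist");P=cloud(d,ci)
hsv=cv2.cvtColor(im,cv2.COLOR_RGB2HSV)
m=(abs(P[...,2]-66)<2.5)&(np.hypot(P[...,0]-544,P[...,1]-33)<112)&(hsv[...,1]<60);m[:,430:]=False
s=P[m][:,:2]-c; al=s@-n; ac=s@(w/np.hypot(*w)); print("al",al.min(),al.max(),"ac",np.percentile(ac,[0,1,99,100]),np.histogram(ac,bins=np.arange(-60,61,5)))
go(c[0]-3*n[0]*-1,c[1]+3*n[1],121,14.2)
E
```

```text
[[474.5 106.6]
 [570.4 130.7]
 [505.7 -26.9]
 [594.3  41.3]]
width 98.8737776415827 14.138197093949781
center [544.41452008  31.37174743] [ 0.24426154 -0.96970939]
al -51.65358916477631 91.16530305523806 ac [-50.65870115 -50.35461557  49.42446329  49.68954974] (array([   0,  127,  894,   40,   38,   40,   40,   40,   40,   35,   43,
         43,   45,   48,   45,   46,   47,   48,   47,   42,   42, 1037,
          0,    0]), array([-60, -55, -50, -45, -40, -35, -30, -25, -20, -15, -10,  -5,   0,
         5,  10,  15,  20,  25,  30,  35,  40,  45,  50,  55,  60]))
at [544.8  26.5 228.8] t 10.0 d [0.0018 0.0008 0.1078] w [0.0002 0.     0.0037]
```

Call:
{"op": "servo_tool", "data": {
  "increments": [
    {"dx":0,"dy":0.001,"dz":0.03,"wx":0,"wy":0,"wz":0.004,"claw":0.01},
    {"dx":0,"dy":0.001,"dz":0.06,"wx":0,"wy":0,"wz":0.004,"claw":0.01},
    {"dx":0,"dy":0.001,"dz":0.08,"wx":0,"wy":0,"wz":0.004,"claw":0.01},
    {"dx":0,"dy":0.001,"dz":0.092,"wx":0,"wy":0,"wz":0.004,"claw":0.01},
    {"dx":0,"dy":0.001,"dz":0.099,"wx":0,"wy":0,"wz":0.004,"claw":0.01},
    {"dx":0,"dy":0.001,"dz":0.103,"wx":0,"wy":0,"wz":0.004,"claw":0.01},
    {"dx":0,"dy":0.001,"dz":0.104,"wx":0,"wy":0,"wz":0.004,"claw":0.01},
    {"dx":0,"dy":0.001,"dz":0.104,"wx":0,"wy":0,"wz":0.004,"claw":0.01}
  ]
}}

```text
clock: 10.8
tool_pos: [546.6, 26.8, 125.5]
eef_rot: [0.001, 0.615, 0.789, 0.0]
contact_force: [0.4, 0.7, -2.2]
gripper_width: 29.1
```

Call:
{"op": "servo_tool", "data": {
  "increments": [
    {"dx":0,"dy":-0.001,"dz":0.001,"wx":0,"wy":0,"wz":0,"claw":0.01},
    {"dx":0,"dy":-0.001,"dz":0.002,"wx":0,"wy":0,"wz":0,"claw":0.01},
    {"dx":0,"dy":-0.001,"dz":0.002,"wx":0,"wy":0,"wz":0,"claw":0.035},
    {"dx":0,"dy":-0.001,"dz":0.002,"wx":0,"wy":0,"wz":0,"claw":0.042},
    {"dx":0,"dy":-0.001,"dz":0.002,"wx":0,"wy":0,"wz":0,"claw":0.042},
    {"dx":0,"dy":-0.001,"dz":0.002,"wx":0,"wy":0,"wz":0,"claw":0.042},
    {"dx":0,"dy":-0.001,"dz":-0.02,"wx":0,"wy":0,"wz":0,"claw":0.042},
    {"dx":0,"dy":-0.001,"dz":-0.06,"wx":0,"wy":0,"wz":0,"claw":0.042},
    {"dx":0,"dy":-0.001,"dz":-0.1,"wx":0,"wy":0,"wz":0,"claw":0.06},
    {"dx":0,"dy":-0.001,"dz":-0.1,"wx":0,"wy":0,"wz":0,"claw":0.06}
  ]
}}

```text
clock: 11.8
tool_pos: [548.4, 26.4, 230.7]
eef_rot: [0.005, 0.615, 0.789, 0.003]
contact_force: [1.3, -0.2, 0.7]
gripper_width: 59.7
```

```bash
python3 - <<'E'
from h import *
im,d=grab_frame("wrist");ci=camera_info("wrist");save("w5",im);P=cloud(d,ci)
c=np.array([544.2,31.9]);n=np.array([.244,-.97]);w=np.array([.97,.244])
s=P[...,:2]-c; al=s@n; ac=s@w
for lo,hi,nm in((-85,-50,"loops"),(-12,20,"block"),(25,80,"jaws")):
    m=(d>0)&(al>lo)&(al<hi)&(abs(ac)<44)&(P[...,2]>49)&(P[...,2]<85); q=P[m]
    print(nm,m.sum(),np.percentile(q[:,2],[50,98]).round(1) if len(q) else 0,"along",np.percentile(al[m],[1,99]).round(1) if len(q) else 0,"across",np.percentile(ac[m],[1,99]).round(1)if len(q) else 0)
for k in("top",):
    im,d=grab_frame(k);carousel(k,im,d)
go(444.5,-418.6,220,100)
E
```

```text
loops 1579 [50.2 51.7] along [-77.7 -50.1] across [-23.8  20.4]
block 2211 [76.7 80.5] along [-11.7  19.2] across [-16.1  12.9]
jaws 1669 [55.5 57.4] along [31.1 79.1] across [-16.   13.1]
top axis [623.2  52.9 161.1] studs [343.9 284.  104.2 223.9] tray mod60 [13.9 14.  14.2 13.9] 13.955347859205204h.py:48: RuntimeWarning: Mean of empty slice.
  print(" pointer",np.degrees(np.arctan2(y[wh].mean(),x[wh].mean()))%360,"r",r[wh].min(),r[wh].max(),wh.sum(),"lo/hi",a[wh&(r>195)].min(),a[wh&(r>195)].max())
  ret = ret.dtype.type(ret / rcount)
Traceback (most recent call last):
  File "h.py", line 48, in carousel
    print(" pointer",np.degrees(np.arctan2(y[wh].mean(),x[wh].mean()))%360,"r",r[wh].min(),r[wh].max(),wh.sum(),"lo/hi",a[wh&(r>195)].min(),a[wh&(r>195)].max())
                                                                               ~~~~~~~~~^^
ValueError: zero-size array to reduction operation minimum which has no identity
```

View pics/w5.png

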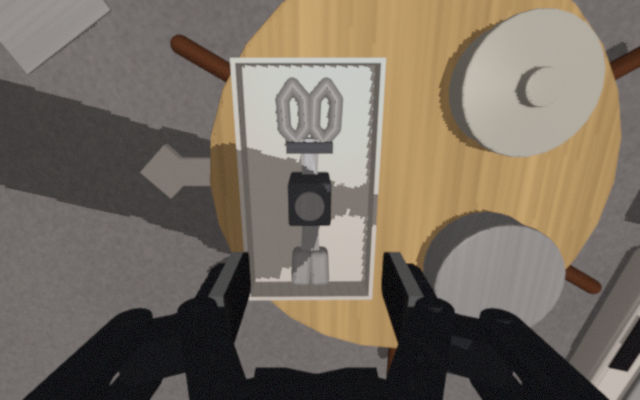

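```bash
python3 -c "
from h import *
go(444.5,-418.6,220,100.5)"
```

```text
at [545.9  26.6 225.9] t 11.9 d [-0.407  -0.2069  0.0057] w [ 0.0018  0.0034 -1.5077]
```

Call:
{"op": "servo_tool", "data": {
  "increments": [
    {"dx":-0.05,"dy":-0.02,"dz":0,"wx":0,"wy":0,"wz":-0.15,"claw":0.07},
    {"dx":-0.09,"dy":-0.04,"dz":0,"wx":0,"wy":0,"wz":-0.3,"claw":0.07},
    {"dx":-0.13,"dy":-0.06,"dz":0,"wx":0,"wy":0,"wz":-0.45,"claw":0.07},
    {"dx":-0.17,"dy":-0.08,"dz":0,"wx":0,"wy":0,"wz":-0.6,"claw":0.07},
    {"dx":-0.21,"dy":-0.1,"dz":0,"wx":0,"wy":0,"wz":-0.75,"claw":0.07},
    {"dx":-0.25,"dy":-0.12,"dz":0,"wx":0,"wy":0,"wz":-0.9,"claw":0.07},
    {"dx":-0.29,"dy":-0.14,"dz":0,"wx":0,"wy":0,"wz":-1.05,"claw":0.07},
    {"dx":-0.33,"dy":-0.16,"dz":0,"wx":0,"wy":0,"wz":-1.2,"claw":0.07},
    {"dx":-0.37,"dy":-0.185,"dz":0.003,"wx":0,"wy":0,"wz":-1.35,"claw":0.07},
    {"dx":-0.407,"dy":-0.207,"dz":0.006,"wx":0,"wy":0,"wz":-1.5,"claw":0.07}
  ]
}}

```text
clock: 12.9
tool_pos: [441.9, -419.8, 216.7]
eef_rot: [-0.001, -0.04, 0.999, 0.001]
contact_force: [0.6, -0.6, -0.3]
gripper_width: 70.1
```

```bash
sed -i 's/(near<105)/(near<100)/' h.py; python3 - <<'E'
from h import *
import time
grab_frame("wrist");grab_frame("wrist")
tongs("w6",444.5,-418.6); go(444.5,-418.6,80,100.5)
E
```

```text
table 0.42510919894539256 n 6836 top z 36.70759655141396
block top rect ((446.1900329589844, -419.1675109863281), (32.34128952026367, 30.065776824951172), 10.633564949035645) mean [ 444.77644692 -419.30560532   37.23917267]
axis deg 10.417736198943823 along -75.98179283509853 71.16950929574934 across -44.72886199909778 45.21633629169134
minAreaRect ((444.0231628417969, -419.66357421875), (147.09426879882812, 89.94248962402344), 10.083871841430664)
at [ 441.6 -420.2  216.2] t 13.05 d [-0.0032  0.001   0.1362] w [ 0.0027 -0.0016 -0.1131]
```

View pics/w6.png

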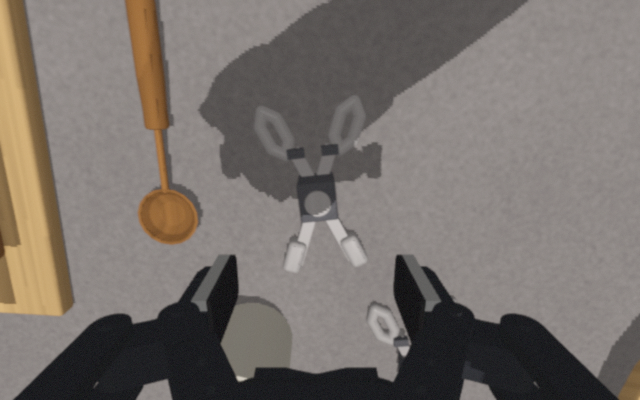

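Call:
{"op": "servo_tool", "data": {
  "increments": [
    {"dx":-0.005,"dy":0.001,"dz":0.04,"wx":0.002,"wy":-0.001,"wz":-0.112,"claw":0.07},
    {"dx":-0.005,"dy":0.001,"dz":0.08,"wx":0.002,"wy":-0.001,"wz":-0.112,"claw":0.07},
    {"dx":-0.005,"dy":0.001,"dz":0.12,"wx":0.002,"wy":-0.001,"wz":-0.112,"claw":0.07},
    {"dx":-0.005,"dy":0.001,"dz":0.136,"wx":0.002,"wy":-0.001,"wz":-0.112,"claw":0.07},
    {"dx":-0.005,"dy":0.001,"dz":0.136,"wx":0.002,"wy":-0.001,"wz":-0.112,"claw":0.07},
    {"dx":-0.005,"dy":0.001,"dz":0.136,"wx":0.002,"wy":-0.001,"wz":-0.112,"claw":0.01},
    {"dx":-0.005,"dy":0.001,"dz":0.136,"wx":0.002,"wy":-0.001,"wz":-0.112,"claw":0.01},
    {"dx":-0.005,"dy":0.001,"dz":0.136,"wx":0.002,"wy":-0.001,"wz":-0.112,"claw":0.01},
    {"dx":-0.005,"dy":0.001,"dz":0.136,"wx":0.002,"wy":-0.001,"wz":-0.112,"claw":0.01},
    {"dx":-0.005,"dy":0.001,"dz":0.136,"wx":0.002,"wy":-0.001,"wz":-0.112,"claw":0.01}
  ]
}}

```text
clock: 14.05
tool_pos: [449.6, -418.4, 84.9]
eef_rot: [0.002, -0.093, 0.996, -0.003]
contact_force: [0.1, -0.6, 6.0]
gripper_width: 29.4
```

```bash
python3 - <<'E'
from h import *
s=readout.read_state();print(s["tool_pos"],s["contact_force"],s["gripper_width"])
h=np.radians(87.2);e=np.array([np.cos(h),np.sin(h)]);x=np.array([np.sin(h),-np.cos(h)]);c=np.array([507.7,401.4])
for k in(53,-53): print(k,c+k*x+2.5*e)
p=c+53*x+2.5*e; go(p[0],p[1],240,177.2)
E
```

```text
[ 449.62272287 -418.39473623   84.87036427] [ 0.14321081 -0.60269181  6.04550259] 29.36494163199422
53 [560.7588497  401.30797754]
-53 [454.88539915 406.48605314]
at [ 449.6 -418.4   84.9] t 14.05 d [-0.2622  0.7838 -0.1587] w [-7.3000e-03 -7.0000e-04 -1.3349e+00]
```

Call:
{"op": "servo_tool", "data": {
  "increments": [
    {"dx":0,"dy":0,"dz":-0.04,"wx":0,"wy":0,"wz":0,"claw":0.01},
    {"dx":0,"dy":0,"dz":-0.08,"wx":0,"wy":0,"wz":0,"claw":0.01},
    {"dx":0,"dy":0.01,"dz":-0.12,"wx":0,"wy":0,"wz":0,"claw":0.01},
    {"dx":-0.02,"dy":0.05,"dz":-0.15,"wx":0,"wy":0,"wz":-0.1,"claw":0.01},
    {"dx":-0.04,"dy":0.1,"dz":-0.159,"wx":0,"wy":0,"wz":-0.2,"claw":0.01},
    {"dx":-0.055,"dy":0.147,"dz":-0.159,"wx":0,"wy":0,"wz":-0.3,"claw":0.01},
    {"dx":-0.07,"dy":0.194,"dz":-0.159,"wx":0,"wy":0,"wz":-0.4,"claw":0.01},
    {"dx":-0.085,"dy":0.24,"dz":-0.159,"wx":0,"wy":0,"wz":-0.5,"claw":0.01},
    {"dx":-0.1,"dy":0.287,"dz":-0.159,"wx":0,"wy":0,"wz":-0.6,"claw":0.01},
    {"dx":-0.115,"dy":0.335,"dz":-0.159,"wx":0,"wy":0,"wz":-0.7,"claw":0.01}
  ]
}}

```text
clock: 15.05
tool_pos: [497.9, -68.9, 241.4]
eef_rot: [0.0, -0.431, 0.902, -0.001]
contact_force: [2.0, -0.1, -1.5]
gripper_width: 29.2
```

```bash
python3 -c "
from h import *
go(560.8,401.3,240,177.2)"
```

```text
at [497.9 -68.9 241.4] t 15.05 d [-0.4051  0.2469  0.0007] w [-0.0025 -0.001  -0.6313]
```

Call:
{"op": "servo_tool", "data": {
  "increments": [
    {"dx":-0.04,"dy":0.025,"dz":0,"wx":0,"wy":0,"wz":-0.07,"claw":0.01},
    {"dx":-0.08,"dy":0.05,"dz":0,"wx":0,"wy":0,"wz":-0.14,"claw":0.01},
    {"dx":-0.12,"dy":0.075,"dz":0,"wx":0,"wy":0,"wz":-0.21,"claw":0.01},
    {"dx":-0.16,"dy":0.1,"dz":0,"wx":0,"wy":0,"wz":-0.28,"claw":0.01},
    {"dx":-0.2,"dy":0.123,"dz":0,"wx":0,"wy":0,"wz":-0.35,"claw":0.01},
    {"dx":-0.24,"dy":0.148,"dz":0,"wx":0,"wy":0,"wz":-0.42,"claw":0.01},
    {"dx":-0.28,"dy":0.172,"dz":0,"wx":0,"wy":0,"wz":-0.49,"claw":0.01},
    {"dx":-0.32,"dy":0.196,"dz":0,"wx":0,"wy":0,"wz":-0.56,"claw":0.01},
    {"dx":-0.365,"dy":0.223,"dz":0,"wx":0,"wy":0,"wz":-0.63,"claw":0.01},
    {"dx":-0.405,"dy":0.247,"dz":0,"wx":0,"wy":0,"wz":-0.63,"claw":0.01}
  ]
}}

```text
clock: 16.05
tool_pos: [562.3, 400.9, 240.4]
eef_rot: [-0.0, -0.688, 0.725, -0.001]
contact_force: [1.1, -0.5, -1.8]
gripper_width: 29.0
```

```bash
python3 - <<'E'
from h import *
grab_frame("wrist")
im,d=grab_frame("wrist");ci=camera_info("wrist");save("w7",im);P=cloud(d,ci)
m=(d>0)&(P[...,2]>64)&(P[...,2]<76)&(abs(P[...,0]-507)<150)&(abs(P[...,1]-401)<130)
q=P[m];print(len(q),cv2.minAreaRect(q[:,:2].astype(np.float32)),q.min(0),q.max(0))
print(readout.read_state()["gripper_width"])
go(560.8,401.3,89,177.2)
E
```

```text
9412 ((507.8386535644531, 395.52606201171875), (210.19102478027344, 251.2230224609375), 87.1830062866211) [377.53004565 285.32613199  64.00346246] [637.59636381 506.21430991  72.79693164]
29.30142567762681
at [561.9 404.9 238.5] t 16.15 d [0.0037 0.001  0.1495] w [-0.0005  0.0004  0.0013]
```

View pics/w7.png

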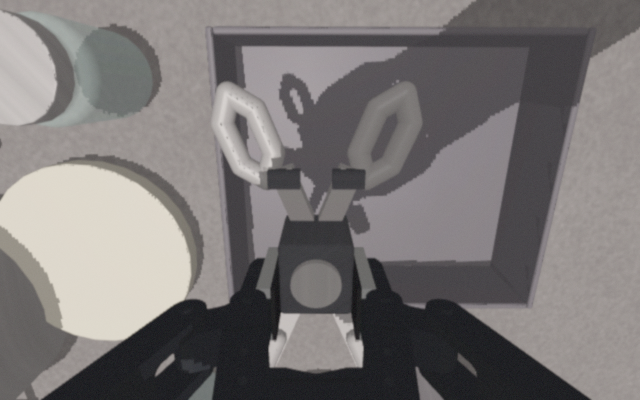

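Call:
{"op": "servo_tool", "data": {
  "increments": [
    {"dx":0.002,"dy":0.001,"dz":0.04,"wx":0,"wy":0,"wz":0,"claw":0.01},
    {"dx":0.002,"dy":0.001,"dz":0.08,"wx":0,"wy":0,"wz":0,"claw":0.01},
    {"dx":0.002,"dy":0.001,"dz":0.115,"wx":0,"wy":0,"wz":0,"claw":0.01},
    {"dx":0.002,"dy":0.001,"dz":0.135,"wx":0,"wy":0,"wz":0,"claw":0.01},
    {"dx":0.002,"dy":0.001,"dz":0.145,"wx":0,"wy":0,"wz":0,"claw":0.01},
    {"dx":0.002,"dy":0.001,"dz":0.149,"wx":0,"wy":0,"wz":0,"claw":0.01},
    {"dx":0.002,"dy":0.001,"dz":0.149,"wx":0,"wy":0,"wz":0,"claw":0.01},
    {"dx":0.002,"dy":0.001,"dz":0.149,"wx":0,"wy":0,"wz":0,"claw":0.01}
  ]
}}

```text
clock: 16.95
tool_pos: [562.8, 397.3, 93.1]
eef_rot: [0.001, -0.688, 0.726, -0.002]
contact_force: [0.6, 0.4, -0.6]
gripper_width: 29.5
```

Call:
{"op": "servo_tool", "data": {
  "increments": [
    {"dx":0,"dy":0,"dz":0.002,"wx":0,"wy":0,"wz":0,"claw":0.01},
    {"dx":0,"dy":0,"dz":0.003,"wx":0,"wy":0,"wz":0,"claw":0.01},
    {"dx":0,"dy":0,"dz":0.003,"wx":0,"wy":0,"wz":0,"claw":0.035},
    {"dx":0,"dy":0,"dz":0.003,"wx":0,"wy":0,"wz":0,"claw":0.045},
    {"dx":0,"dy":0,"dz":0.003,"wx":0,"wy":0,"wz":0,"claw":0.045},
    {"dx":0,"dy":0,"dz":0.003,"wx":0,"wy":0,"wz":0,"claw":0.045},
    {"dx":0,"dy":0,"dz":-0.02,"wx":0,"wy":0,"wz":0,"claw":0.045},
    {"dx":0,"dy":0,"dz":-0.06,"wx":0,"wy":0,"wz":0,"claw":0.06},
    {"dx":0,"dy":0,"dz":-0.1,"wx":0,"wy":0,"wz":0,"claw":0.06},
    {"dx":0,"dy":0,"dz":-0.14,"wx":0,"wy":0,"wz":0,"claw":0.06}
  ]
}}

```text
clock: 17.95
tool_pos: [561.2, 396.9, 232.6]
eef_rot: [-0.0, -0.688, 0.726, -0.001]
contact_force: [1.0, 0.6, -0.7]
gripper_width: 60.1
```

```bash
python3 - <<'E'
from h import *
im,d=grab_frame("wrist");ci=camera_info("wrist");save("w8",im);P=cloud(d,ci)
m=(d>0)&(P[...,2]>12)&(P[...,2]<55)&(abs(P[...,0]-507)<108)&(abs(P[...,1]-395)<88)
q=P[m];print(len(q),q.min(0),q.max(0),cv2.minAreaRect(q[:,:2].astype(np.float32)))
t=q[q[:,2]>36];print("block",t.mean(0) if len(t) else 0,len(t))
go(621,-307,240,99.5)
E
```

```text
39000 [399.00202517 307.00288924  12.0000285 ] [614.99235153 482.99940817  54.95812084] ((506.99664306640625, 395.0001525878906), (215.99072265625, 175.9947509765625), 0.0011219886364415288)
block [558.77925156 387.5558697   49.68912506] 1597
at [563.6 398.4 241.1] t 18.0 d [ 0.7013 -0.0951 -0.0008] w [-0.0063  0.0109  1.3513]
```

Call:
{"op": "servo_tool", "data": {
  "increments": [
    {"dx":0.045,"dy":-0.006,"dz":0,"wx":0,"wy":0,"wz":0.09,"claw":0.07},
    {"dx":0.09,"dy":-0.012,"dz":0,"wx":0,"wy":0,"wz":0.18,"claw":0.07},
    {"dx":0.135,"dy":-0.018,"dz":0,"wx":0,"wy":0,"wz":0.27,"claw":0.07},
    {"dx":0.18,"dy":-0.024,"dz":0,"wx":0,"wy":0,"wz":0.36,"claw":0.07},
    {"dx":0.225,"dy":-0.03,"dz":0,"wx":0,"wy":0,"wz":0.45,"claw":0.07},
    {"dx":0.27,"dy":-0.036,"dz":0,"wx":0,"wy":0,"wz":0.54,"claw":0.07},
    {"dx":0.315,"dy":-0.042,"dz":0,"wx":0,"wy":0,"wz":0.63,"claw":0.07},
    {"dx":0.36,"dy":-0.048,"dz":0,"wx":0,"wy":0,"wz":0.72,"claw":0.07},
    {"dx":0.405,"dy":-0.054,"dz":0,"wx":0,"wy":0,"wz":0.81,"claw":0.07},
    {"dx":0.45,"dy":-0.06,"dz":0,"wx":0,"wy":0,"wz":0.9,"claw":0.07}
  ]
}}

```text
clock: 19.0
tool_pos: [597.2, -57.3, 232.2]
eef_rot: [0.001, -0.302, 0.953, -0.001]
contact_force: [0.2, -0.8, 0.4]
gripper_width: 70.2
```

```bash
python3 -c "
from h import *
go(617,-307,235,99.5)"
```

```text
at [597.2 -57.3 232.2] t 19.0 d [ 0.1275 -0.2156 -0.0023] w [-0.0025  0.001   0.4476]
```

Call:
{"op": "servo_tool", "data": {
  "increments": [
    {"dx":0.02,"dy":-0.035,"dz":0,"wx":0,"wy":0,"wz":0.08,"claw":0.07},
    {"dx":0.042,"dy":-0.072,"dz":0,"wx":0,"wy":0,"wz":0.16,"claw":0.07},
    {"dx":0.064,"dy":-0.108,"dz":0,"wx":0,"wy":0,"wz":0.24,"claw":0.07},
    {"dx":0.085,"dy":-0.144,"dz":0,"wx":0,"wy":0,"wz":0.32,"claw":0.07},
    {"dx":0.106,"dy":-0.18,"dz":0,"wx":0,"wy":0,"wz":0.4,"claw":0.07},
    {"dx":0.1275,"dy":-0.2156,"dz":0,"wx":0,"wy":0,"wz":0.4476,"claw":0.07},
    {"dx":0.1275,"dy":-0.2156,"dz":0,"wx":0,"wy":0,"wz":0.4476,"claw":0.07},
    {"dx":0.1275,"dy":-0.2156,"dz":0,"wx":0,"wy":0,"wz":0.4476,"claw":0.07}
  ]
}}

```text
clock: 19.8
tool_pos: [617.8, -305.9, 232.1]
eef_rot: [0.0, -0.084, 0.996, -0.001]
contact_force: [0.0, 0.5, 0.1]
gripper_width: 69.9
```

```bash
python3 - <<'E'
from h import *
tongs("w9",621,-307); go(621,-307,80,99.5)
im,d=grab_frame("top");save("top9",im);np.savez("pics/top9.npz",im=im,d=d);carousel("top",im,d)
P=cloud(d,camera_info("top"))
m=(P[...,2]>36)&(P[...,2]<52)&(abs(P[...,0]-508)<105)&(abs(P[...,1]-397)<80);print("B block in tub",P[m].mean(0),m.sum(),P[m].min(0),P[m].max(0))
E
```

```text
table 0.4359551881735513 n 6175 top z 36.77033631107696
block top rect ((622.4927368164062, -309.380615234375), (31.298227310180664, 30.09037971496582), 10.01672649383545) mean [ 621.43791732 -309.39335512   37.21117782]
axis deg 9.557395927917003 along -75.29413931209544 71.63718087034499 across -44.41453580133883 44.819060954662774
minAreaRect ((620.7321166992188, -309.2763366699219), (146.8919219970703, 89.23126220703125), 9.758066177368164)
at [ 617.9 -304.8  232.3] t 19.85 d [-0.0026 -0.0026  0.1523] w [-0.0011  0.0009  0.0038]
top axis [622.5  52.9 161.6] studs [344.   44.  284.2 104.  224.4 164.1] tray mod60 [14.  14.  14.2 14.  14.4 14.1] 14.089698127025237
 pointer 194.34555215501226 r 170.15788885572584 225.0873906698839 106 lo/hi 189.29046198829477 199.6492934475265
 pointer pca 24.737408602759558 [-190.49140087  -48.71696919]
 tray ((537.9326171875, 31.289703369140625), (91.58642578125, 178.64236450195312), 14.149347305297852)
B block in tub [560.97390352 391.24261743  41.85392984] 75 [545.94916038 376.28751205  36.04320059] [574.77212656 409.32670567  50.86043442]
```

View pics/w9.png

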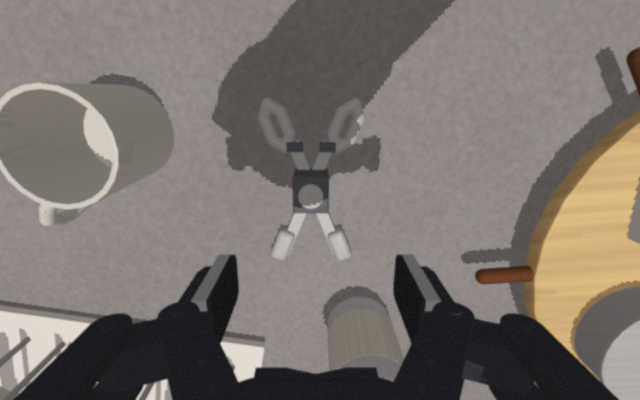

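Call:
{"op": "servo_tool", "data": {
  "increments": [
    {"dx":-0.004,"dy":-0.005,"dz":0.04,"wx":0,"wy":0,"wz":0,"claw":0.07},
    {"dx":-0.004,"dy":-0.005,"dz":0.08,"wx":0,"wy":0,"wz":0,"claw":0.07},
    {"dx":-0.004,"dy":-0.005,"dz":0.12,"wx":0,"wy":0,"wz":0,"claw":0.07},
    {"dx":-0.004,"dy":-0.005,"dz":0.1515,"wx":0,"wy":0,"wz":0,"claw":0.07},
    {"dx":-0.004,"dy":-0.005,"dz":0.1515,"wx":0,"wy":0,"wz":0,"claw":0.07},
    {"dx":-0.004,"dy":-0.005,"dz":0.1515,"wx":0,"wy":0,"wz":0,"claw":0.01},
    {"dx":-0.004,"dy":-0.005,"dz":0.1515,"wx":0,"wy":0,"wz":0,"claw":0.01},
    {"dx":-0.004,"dy":-0.005,"dz":0.1515,"wx":0,"wy":0,"wz":0,"claw":0.01},
    {"dx":-0.004,"dy":-0.005,"dz":0.1515,"wx":0,"wy":0,"wz":0,"claw":0.01},
    {"dx":-0.004,"dy":-0.005,"dz":0.1515,"wx":0,"wy":0,"wz":0,"claw":0.01}
  ]
}}

```text
clock: 20.9
tool_pos: [624.9, -310.5, 84.6]
eef_rot: [0.003, -0.085, 0.996, -0.002]
contact_force: [0.4, 1.2, 6.5]
gripper_width: 28.9
```

```bash
python3 -c "
from h import *
go(452.5,401.3,240,177.2)"
```

```text
at [ 624.9 -310.5   84.6] t 20.9 d [ 0.0488  0.7298 -0.1596] w [-8.3000e-03  1.3000e-03 -1.3522e+00]
```

Call:
{"op": "servo_tool", "data": {
  "increments": [
    {"dx":0,"dy":0,"dz":-0.04,"wx":0,"wy":0,"wz":0,"claw":0.01},
    {"dx":0,"dy":0,"dz":-0.08,"wx":0,"wy":0,"wz":0,"claw":0.01},
    {"dx":0,"dy":0.01,"dz":-0.12,"wx":0,"wy":0,"wz":0,"claw":0.01},
    {"dx":0.003,"dy":0.05,"dz":-0.15,"wx":0,"wy":0,"wz":-0.1,"claw":0.01},
    {"dx":0.006,"dy":0.095,"dz":-0.16,"wx":0,"wy":0,"wz":-0.2,"claw":0.01},
    {"dx":0.01,"dy":0.14,"dz":-0.16,"wx":0,"wy":0,"wz":-0.3,"claw":0.01},
    {"dx":0.013,"dy":0.185,"dz":-0.16,"wx":0,"wy":0,"wz":-0.4,"claw":0.01},
    {"dx":0.016,"dy":0.23,"dz":-0.16,"wx":0,"wy":0,"wz":-0.5,"claw":0.01},
    {"dx":0.019,"dy":0.275,"dz":-0.16,"wx":0,"wy":0,"wz":-0.6,"claw":0.01},
    {"dx":0.022,"dy":0.32,"dz":-0.16,"wx":0,"wy":0,"wz":-0.7,"claw":0.01}
  ]
}}

```text
clock: 21.9
tool_pos: [546.6, 3.9, 241.5]
eef_rot: [0.001, -0.423, 0.906, -0.002]
contact_force: [1.3, 1.1, -2.2]
gripper_width: 29.3
```

```bash
python3 -c "
from h import *
go(453.5,401.3,240,177.2)"
```

```text
at [546.6   3.9 241.5] t 21.9 d [-0.2447  0.3266  0.0004] w [-0.0038 -0.0007 -0.6487]
```

Call:
{"op": "servo_tool", "data": {
  "increments": [
    {"dx":-0.025,"dy":0.033,"dz":0,"wx":0,"wy":0,"wz":-0.07,"claw":0.01},
    {"dx":-0.05,"dy":0.066,"dz":0,"wx":0,"wy":0,"wz":-0.14,"claw":0.01},
    {"dx":-0.075,"dy":0.1,"dz":0,"wx":0,"wy":0,"wz":-0.21,"claw":0.01},
    {"dx":-0.1,"dy":0.133,"dz":0,"wx":0,"wy":0,"wz":-0.28,"claw":0.01},
    {"dx":-0.125,"dy":0.167,"dz":0,"wx":0,"wy":0,"wz":-0.36,"claw":0.01},
    {"dx":-0.15,"dy":0.2,"dz":0,"wx":0,"wy":0,"wz":-0.44,"claw":0.01},
    {"dx":-0.18,"dy":0.24,"dz":0,"wx":0,"wy":0,"wz":-0.52,"claw":0.01},
    {"dx":-0.21,"dy":0.28,"dz":0,"wx":0,"wy":0,"wz":-0.6,"claw":0.01},
    {"dx":-0.23,"dy":0.307,"dz":0,"wx":0,"wy":0,"wz":-0.649,"claw":0.01},
    {"dx":-0.2447,"dy":0.3266,"dz":0,"wx":0,"wy":0,"wz":-0.649,"claw":0.01}
  ]
}}

```text
clock: 22.9
tool_pos: [454.6, 402.6, 240.4]
eef_rot: [0.001, -0.69, 0.724, -0.001]
contact_force: [1.3, 0.0, -0.8]
gripper_width: 29.1
```

```bash
python3 - <<'E'
from h import *
grab_frame("wrist")
im,d=grab_frame("wrist");ci=camera_info("wrist");save("w10",im)
go(453.5,400.5,89,177.2)
E
```

```text
at [454.6 403.2 240.3] t 23.0 d [0.0027 0.0013 0.1513] w [-0.0025  0.0002  0.0009]
```

View pics/w10.png

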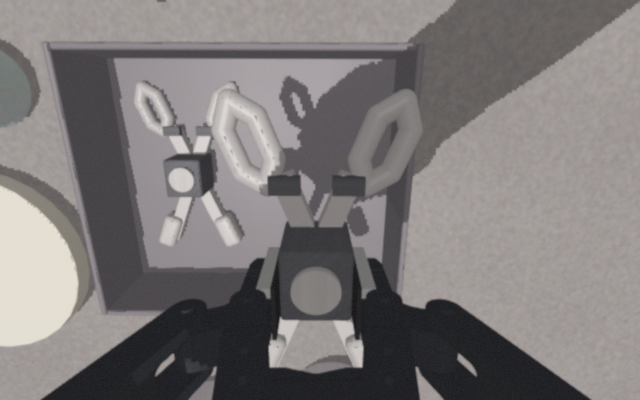

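Call:
{"op": "servo_tool", "data": {
  "increments": [
    {"dx":0.002,"dy":0.001,"dz":0.04,"wx":0,"wy":0,"wz":0,"claw":0.01},
    {"dx":0.002,"dy":0.001,"dz":0.08,"wx":0,"wy":0,"wz":0,"claw":0.01},
    {"dx":0.002,"dy":0.001,"dz":0.115,"wx":0,"wy":0,"wz":0,"claw":0.01},
    {"dx":0.002,"dy":0.001,"dz":0.135,"wx":0,"wy":0,"wz":0,"claw":0.01},
    {"dx":0.002,"dy":0.001,"dz":0.145,"wx":0,"wy":0,"wz":0,"claw":0.01},
    {"dx":0.002,"dy":0.001,"dz":0.149,"wx":0,"wy":0,"wz":0,"claw":0.01},
    {"dx":0.002,"dy":0.001,"dz":0.15,"wx":0,"wy":0,"wz":0,"claw":0.01},
    {"dx":0.002,"dy":0.001,"dz":0.15,"wx":0,"wy":0,"wz":0,"claw":0.01}
  ]
}}

```text
clock: 23.8
tool_pos: [455.7, 398.3, 91.1]
eef_rot: [0.001, -0.688, 0.725, -0.001]
contact_force: [0.7, -0.1, -1.9]
gripper_width: 29.1
```

Call:
{"op": "servo_tool", "data": {
  "increments": [
    {"dx":0,"dy":0,"dz":0.001,"wx":0,"wy":0,"wz":0,"claw":0.01},
    {"dx":0,"dy":0,"dz":0.002,"wx":0,"wy":0,"wz":0,"claw":0.01},
    {"dx":0,"dy":0,"dz":0.002,"wx":0,"wy":0,"wz":0,"claw":0.035},
    {"dx":0,"dy":0,"dz":0.002,"wx":0,"wy":0,"wz":0,"claw":0.045},
    {"dx":0,"dy":0,"dz":0.002,"wx":0,"wy":0,"wz":0,"claw":0.045},
    {"dx":0,"dy":0,"dz":0.002,"wx":0,"wy":0,"wz":0,"claw":0.045},
    {"dx":0,"dy":0,"dz":-0.02,"wx":0,"wy":0,"wz":0,"claw":0.045},
    {"dx":0,"dy":0,"dz":-0.06,"wx":0,"wy":0,"wz":0,"claw":0.06},
    {"dx":0,"dy":0,"dz":-0.1,"wx":0,"wy":0,"wz":0,"claw":0.06},
    {"dx":0,"dy":0,"dz":-0.14,"wx":0,"wy":0,"wz":0,"claw":0.06}
  ]
}}

```text
clock: 24.8
tool_pos: [454.1, 397.9, 230.9]
eef_rot: [-0.0, -0.688, 0.725, -0.001]
contact_force: [0.7, 0.7, -0.1]
gripper_width: 60.1
```

Call:
{"op": "servo_tool", "data": {
  "increments": [
    {"dx":0.04,"dy":0,"dz":-0.03,"wx":0,"wy":0,"wz":0,"claw":0.06},
    {"dx":0.08,"dy":0,"dz":-0.04,"wx":0,"wy":0,"wz":0,"claw":0.06},
    {"dx":0.12,"dy":0,"dz":-0.04,"wx":0,"wy":0,"wz":0,"claw":0.06},
    {"dx":0.12,"dy":0,"dz":-0.04,"wx":0,"wy":0,"wz":0,"claw":0.06},
    {"dx":0.12,"dy":0,"dz":-0.04,"wx":0,"wy":0,"wz":0,"claw":0.06}
  ]
}}

```text
clock: 25.3
tool_pos: [448.1, 277.9, 270.0]
eef_rot: [0.0, -0.688, 0.726, -0.001]
contact_force: [-0.3, 0.4, -0.5]
gripper_width: 59.8
```

```bash
python3 - <<'E'
from h import *
for c in("top","scene"):
    im,d=grab_frame(c);save(c+"11",im);carousel(c,im,d)
    if c=="scene": save("crop11",cv2.resize(im[120:310,160:530],None,fx=2.1,fy=2.1,interpolation=cv2.INTER_CUBIC))
E
```

```text
top axis [622.5  52.8 161.6] studs [344.1  44.1 284.3 104.  224.3 164.3] tray mod60 [14.1 14.1 14.3 14.  14.3 14.3] 14.1978051497519
 pointer 193.80574687043682 r 170.13077312900785 227.67368475304625 126 lo/hi 187.97736587442438 199.62593024607185
 pointer pca 12.151843938399367 [-193.63031887  -47.58076164]
 tray ((537.9326171875, 31.289703369140625), (91.58642578125, 178.64236450195312), 14.149347305297852)
scene axis [626.8  52.9 162. ] studs [164.6 223.7 105.1 283.3  44.7 343.6] tray mod60 [14.6 13.7 15.1 13.3 14.7 13.6] 14.145874117468068
 pointer 193.65021741818785 r 184.6430831477631 235.2704336473564 119 lo/hi 187.5460766427042 200.0877063369774
 pointer pca 12.882988182708825 [-202.78055605  -49.24595045]
 tray ((547.3636474609375, 29.476699829101562), (102.87812805175781, 177.06729125976562), 13.620881080627441)
```

```bash
python3 - <<'E'
from h import *
im,d=grab_frame("wrist");ci=camera_info("wrist");P=cloud(d,ci)
x0,y0=P[...,0]-507.8,P[...,1]-395.5; g=np.radians(-2.8); x=np.cos(g)*x0+np.sin(g)*y0; y=-np.sin(g)*x0+np.cos(g)*y0
ins=(d>0)&(abs(x)<117)&(abs(y)<97); print("floor",np.percentile(P[ins][:,2],20))
m=(ins&(P[...,2]>12)&(P[...,2]<60)).astype(np.uint8);n,l,S,_=cv2.connectedComponentsWithStats(m)
for i in range(1,n):
    if S[i,4]>300: q=l==i;print(S[i,4],"x",x[q].min(),x[q].max(),"y",y[q].min(),y[q].max(),"z98",np.percentile(P[q][:,2],98),"z50",np.median(P[q][:,2]))
print(recognise("wrist","open_tongs_a"))
D=np.load("pics/top0.npz");a=cv2.imread("pics/top11.png")[:,:,::-1];df=np.abs(a.astype(int)-D["im"]).max(2)
for nm,(u,v) in dict(spoon=(442,222),brown=(391,279),jar=(201,130),salt=(358,118),mug=(424,165),spatula=(252,243)).items(): print(nm,(df[v-15:v+16,u-15:u+16]>40).sum())
E
```

```text
floor 4.636879360301487
1098 x 56.37928715968821 99.07696486177962 y -74.54250057847365 -0.34025291769380983 z98 41.29506608669363 z50 14.97470492104901
799 x 9.711000961436815 51.34644114032524 y -74.51540013676143 -22.11141572351689 z98 19.82480858321589 z50 14.661636446964849
3801 x -97.30176187853232 -7.814516839840726 y -74.59216051338858 68.15585709005987 z98 44.224316581438586 z50 17.587542915694428
[{'rect': [314.4, 274.8, 85.4, 113.4], 'p': 0.94}, {'rect': [214.5, 279.5, 86.3, 120.7], 'p': 0.8}, {'rect': [133.4, 79.8, 266.8, 159.7], 'p': 0.16}]
spoon 0
brown 0
jar 0
salt 0
mug 0
spatula 224
```

```bash
python3 - <<'E'
from h import *
for c in("scene","top"):
    a=cv2.imread(f"pics/{c}0.png");b=cv2.imread(f"pics/{c}11.png")
    def handle(i,r):
        h=cv2.cvtColor(i,cv2.COLOR_BGR2HSV); m=(h[...,0]>8)&(h[...,0]<25)&(h[...,1]>110); v,u=np.nonzero(m[r]);return u.mean()+r[1].start,v.mean()+r[0].start,len(u)
    r=np.s_[165:192,370:403] if c=="scene" else np.s_[215:245,226:252]
    print(c,handle(a,r),handle(b,r))
    print(recognise(c,"spatula")[:2])
E
```

```text
scene (np.float64(388.9064748201439), np.float64(176.7841726618705), 139) (np.float64(388.5211267605634), np.float64(176.53521126760563), 142)
[{'rect': [375.8, 170.3, 48.8, 34.0], 'p': 0.66}]
top (np.float64(240.25454545454545), np.float64(229.56363636363636), 55) (np.float64(240.28571428571428), np.float64(230.35714285714286), 42)
[{'rect': [253.4, 243.4, 45.5, 41.2], 'p': 0.57}]
```

Spatula unmoved (the difference was shadow). Handing in.

```bash
python3 -c "
from h import *
print(ticket.close_job(),readout.read_state()['clock'])"
```

```text
the job is handed in; nothing more can be done
the job is handed in; nothing more can be done
```

The job is done and handed in at about 26 s on the robot's clock. I gripped a stud and turned the carousel until the tray lined up with the pointer. The shut tongs went into the tray, then both open tongs into the tub, side by side.

**Last checks:**
- **Tray:** it stands at about 194.2° and the pointer at about 193.7–193.8°. That is about 0.4° out, or roughly 1 mm at the tray's front edge. Earlier pointer readings, with the pointer partly covered or in shadow, ran to 194.3°.
- **Shut tongs:** just after release they lay flat in the tray, clear of the walls, with the block top near 80 mm (79 expected).
- **Open tongs:** both lie flat on the tub floor, separate from each other.
- **Spoon, jar, salt, mug and the brown look-alike:** no change in the top picture.
- **Spatula:** the top picture differed around it. Its handle position matched to within a pixel in both cameras, so I took the difference for the arm's shadow.

My final overview picture was refused because I had reached the 12-picture limit, so the last checks are numeric only.

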